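# Free the cocked plug-in cards and load the card rack

## Robot

A 6-joint arm with a two-finger parallel gripper is mounted at the origin on a cart in front of the work surface, level with it; the furniture and walls round the work are solid. World frame = base frame: x ahead of the robot, y to its left, z up, the work surface at z = 0. Lengths are in m, angles in rad, forces in N, time in s.
With the tool pointing down it reaches from about 0.275 to 1 m from the base axis. Payload 8.4 kg.
Tool frame: the origin (TCP) lies midway between the tips of the shut fingers; the grasp point (between the pads) lies 19 mm behind it (manip.tcp_to_grasp is the distance from the TCP to the grasp point, in m); z points along the fingers, x is the direction in which the jaws open and shut, and the axes are right-handed (so a half turn about z gives the same grasp; the last joint's range is limited). The gripper opens to 85 mm and grips with 20 to 120 N. Pads are 22 mm wide; open, the fingers measure 114 mm over their backs; the gripper's body (76 mm by 85 mm) begins 54 mm behind the grasp point. The pads swing forward as they close: fully open they stand 13 mm farther back than shut.
Start: joints at [-1.261, 0.353, 1.633, -0, 1.155, -0.002], TCP at [0.192, -0.595, 0.231] pointing down, gripper open.
Joint ranges: [-2.63, 2.63], [-0.92, 2.1], [0.06, 2.66], [-1.3, 4.44], [0, 2.69], [-3.02, 3.02]. Speed limits (rad/s): [2.22, 2.22, 2.79, 3.14, 3.14, 3.14].

## Interface

Orientations are given as a rotation vector (axis times angle).
In Python, from plant import manip, cams gives the robot as it stands. The module is installed in compiled form; this text tells all that it offers. Calls block until the motion is done:
- manip.movep(position, orientation): joint-space move of the TCP to a pose.
- manip.movel(position, attitude=None, vel=0.15): straight line of the TCP; attitude=None keeps the orientation; vel is the mean speed in m/s.
- manip.move_j(angles): joint-space move.
- manip.set_gripper(opening, strength=None): finger opening in m; strength is the grip in N (None keeps the last); returns when the fingers have stopped.
- manip.wait(seconds).
- manip.inverse_kinematics(position, orientation): joint angles nearest the present ones, or None.
- manip.get_obs(): the state.
- cams.read_camera(name): name is "side" or "top" or "wrist"; returns (picture, depth): 384x512x3 uint8, blue, green, red; 384x512 float32, m along the optical axis (not along the pixel's ray), 0 where there is no reading.
- cams.calibration(name): a dict with "camera_matrix" (3x3 intrinsics, pixels), "rvec" (rotation vector, rad) and "tvec" (3), from world to camera coordinates, as OpenCV has them; the wrist camera has in their place "hand_eye" (4x4, takes a point from camera to tool coordinates, whose origin is the TCP and whose axes are the tool frame's). Camera axes: x right, y down, z forward; pixel columns grow to the right and rows downward; lengths in m; the calibration is good to about 2 mm. A picture is of the moment at which its call begins: read the wrist's pose just before it. calibration takes no time and is no camera call.
A pose or a line that the arm cannot do raises manip.IKError and nothing moves.
- manip.close_job(): hands the job in, once; it reports no verdict.
The state is a dict: "t": time; "joint_pos": joint angles; "dq": joint speeds; "tau": joint torques, N m; "tool_pos": TCP position; "orientation": TCP orientation; "contact_force": force on the tool from outside, world axes, zero at the start; "ft_torque": the same for the moment, N m; "opening": finger opening in m.
Only numpy, scipy, OpenCV 4.12 (cv2) and the standard library are available. Lean on these libraries where they do the work, as an engineer would, in place of code of your own. Each camera call takes 0.05 s, during which the arm holds its last target.

## Task

First unlock the card rack by pulling its red lock lever fully over towards you. The plug-in cards have got cocked in the orange transit box, so that their corners catch under its lips: turn each card level to free it, lift it out without forcing it, and put it into any free slot of the card rack, tilted with its near end first under the rack's lip and then straightened down until it is fully home. When all the cards there are home, lock the rack: push the lever fully over, away from you.

Things in the scene. Friction and masses are not known exactly. Their poses are not given: they have to be found in the camera images.
- transit_box: Orange open box, 156 x 180 x 132 mm, fixed; origin under its centre on the desk, z up, x away from the robot (within 0.2 rad). Four channels along x, centres at y = -78, -26, +26, +78 mm, floor at z = 6 mm, 11 mm wide between 3 mm walls that reach z = 56 mm, 140 mm long between the end walls (inner faces x = -70, +70 mm).
- box_mouth (a point): Centre of the box's mouth, level with its rim (box z = 132 mm). Lips on both end walls turn 6.5 mm inward, 6 mm thick (box z = 126 to 132 mm): the mouth is 127 mm long (x = -63.5 to +63.5 mm) over 140 mm long channels. A level card (120 mm) passes, a tilted one does not.
- box_rest (a point): Middle of the top of the black rubber rest at the far end of the channels: box x = 52 to 70 mm, top at box z = 37 mm (31 mm above the floor). It holds up the far ends of the cards.
- card_rack: Grey and black card rack, 2 kg, loose on the desk, base plate 160 x 232 x 8 mm; origin on the desk under the middle of the group of slots, z up, x away from the robot (within 0.2 rad). Four slots along x at y = -78, -26, +26, +78 mm; any card fits any slot. Seated, a card's origin lies at x = -1.5 to +4, z = 8 mm, on the slot's middle line.
- rack_slot (a point): Middle of the group of slots, level with their floor (rack z = 8 mm). Slots are 10.5 mm wide between black guides (x = -56 to +56 mm) that are upright to rack z = 42 mm, then flare to about 20 mm wide at z = 50 mm.
- rack_lip (a point): Middle of the lower edge of the rack's lip, at rack x = -53, z = 87 mm. The near wall's inner face is at rack x = -61.5 mm; the lip overhangs from it to x = -53 mm, z = 87 to 93 mm. A seated card's near top corner is under it, so a card goes in near end low (about 0.3 rad), under the lip, then its far end is lowered.
- rack_stop (a point): Middle of the inner top edge of the far stop, a strip 6 mm high (rack z = 8 to 14 mm) at rack x = 64 to 70 mm, behind the far ends of seated cards.
- lock (a joint): Red-tipped toggle lever on the rack's base plate (pivot at rack x = 0, y = 112, z = 30 mm), in rad: 0 leans to the robot (open), 1.0 leans away (locked). It turns easily along rack x and stays where it is left; it starts locked.
- lock_tip (a point): Centre of the red ball (26 mm) at the end of the 80 mm lock lever, 10 mm thick; it goes from rack x = -38 mm (open) to +38 mm (locked), at rack z = 100 mm at both ends, 110 mm midway.
- card_0: Plug-in card, or None if absent: plate 120 x 8 x 76 mm (x, y, z), green in a grey frame, with a blue tab 44 x 10 x 45 mm midway on its top edge (z = 76 to 121 mm); 80 to 170 g. Origin: middle of the bottom edge; x along it, away from the robot, y through it. Starts in a channel, cocked 0.31 rad in its own plane: near end down on the floor, far end on the rest.
- card_1: Plug-in card, or None if absent: plate 120 x 8 x 76 mm (x, y, z), green in a grey frame, with a yellow tab 44 x 10 x 45 mm midway on its top edge (z = 76 to 121 mm); 80 to 170 g. Origin: middle of the bottom edge; x along it, away from the robot, y through it. Starts in a channel, cocked 0.31 rad in its own plane: near end down on the floor, far end on the rest.
- card_2: Plug-in card, or None if absent: plate 120 x 8 x 76 mm (x, y, z), green in a grey frame, with a red tab 44 x 10 x 45 mm midway on its top edge (z = 76 to 121 mm); 80 to 170 g. Origin: middle of the bottom edge; x along it, away from the robot, y through it. Starts in a channel, cocked 0.31 rad in its own plane: near end down on the floor, far end on the rest.
- card_3: Plug-in card, or None if absent: plate 120 x 8 x 76 mm (x, y, z), green in a grey frame, with a white tab 44 x 10 x 45 mm midway on its top edge (z = 76 to 121 mm); 80 to 170 g. Origin: middle of the bottom edge; x along it, away from the robot, y through it. Starts in a channel, cocked 0.31 rad in its own plane: near end down on the floor, far end on the rest.

How it is judged:
On the way, in this order (a step that is already met when the one before it is completed fails the run):
1. the lock lever is pulled over to the robot (open) (value of joint lock below 0.2 rad), for 0.2 s.
2. every card that is there stands fully home in a slot of the rack (x of card_0 in the frame of card_rack between -0.005 and 0.0065 m and z of card_0 in the frame of card_rack between 0.005 and 0.0115 m and angle between the x axis of each of card_0, card_1, card_2, card_3 and the x axis of card_rack, either way round below 0.09 rad and angle between each of card_0, card_1, card_2, card_3's own z axis and vertical below 0.13 rad and (y of card_0 in the frame of card_rack between -0.084 and -0.072 m or y of card_0 in the frame of card_rack between -0.032 and -0.02 m or y of card_0 in the frame of card_rack between 0.02 and 0.032 m or y of card_0 in the frame of card_rack between 0.072 and 0.084 m) and x of card_1 in the frame of card_rack between -0.005 and 0.0065 m and z of card_1 in the frame of card_rack between 0.005 and 0.0115 m and (y of card_1 in the frame of card_rack between -0.084 and -0.072 m or y of card_1 in the frame of card_rack between -0.032 and -0.02 m or y of card_1 in the frame of card_rack between 0.02 and 0.032 m or y of card_1 in the frame of card_rack between 0.072 and 0.084 m) and x of card_2 in the frame of card_rack between -0.005 and 0.0065 m and z of card_2 in the frame of card_rack between 0.005 and 0.0115 m and (y of card_2 in the frame of card_rack between -0.084 and -0.072 m or y of card_2 in the frame of card_rack between -0.032 and -0.02 m or y of card_2 in the frame of card_rack between 0.02 and 0.032 m or y of card_2 in the frame of card_rack between 0.072 and 0.084 m) and x of card_3 in the frame of card_rack between -0.005 and 0.0065 m and z of card_3 in the frame of card_rack between 0.005 and 0.0115 m and (y of card_3 in the frame of card_rack between -0.084 and -0.072 m or y of card_3 in the frame of card_rack between -0.032 and -0.02 m or y of card_3 in the frame of card_rack between 0.02 and 0.032 m or y of card_3 in the frame of card_rack between 0.072 and 0.084 m)), for 0.2 s.
3. then the lock lever is pushed over, away from the robot (locked) (value of joint lock above 0.8 rad), for 0.2 s.
At the end, for the whole second after the job is handed in: Every card that is there is at rest fully home in a slot: bottom edge on the slot floor (3 mm), within 6 mm of the slot's middle line, origin -5 to +6.5 mm from the rack's along the slot, upright within 0.13 rad, in line within 0.09 rad; lock lever above 0.8 rad (all of step 2 and linear speed of each of card_0, card_1, card_2, card_3 below 0.02 m/s and value of joint lock above 0.8 rad); the robot touches nothing.
It fails at once if a card is forced against the transit box (over 60 N) (contact force between any of card_0, card_1, card_2, card_3 and transit_box above 60 N).
Of card_0, card_1, card_2, card_3 only 3 to 4 are there at a start; the rules pass over those that are not, and their reading is None.
At some moment in a run one of card_rack may be knocked a few centimetres aside while the robot is not near it.
It also fails if it takes over 210 s, if anything falls off the work surface, if the arm or the gripper's body presses on something with over 40 N, if the wrist force passes 120 N, or if a joint passes its speed limit or range.

## Working session

There is one attempt and no reset: what is moved stays moved. The work goes in short steps, each a Python script; the robot and the scene stay as the last script left them, time stands still between calls to the robot, and variables do not carry over. Pictures are saved under pics/ and viewed, and the job is handed in when it is done.

```bash
ls; mkdir -p pics; cat > a.py <<'E'
from plant import manip, cams
import cv2,numpy as np
o=manip.get_obs(); print(o)
for n in ["side","top","wrist"]:
    p,d=cams.read_camera(n); cv2.imwrite(f"pics/{n}0.png",p); np.save(f"pics/{n}0.npy",d); print(n,cams.calibration(n))
E
python3 a.py
```

```text
pics
{'t': 0.0, 'joint_pos': array([-1.26138736e+00,  3.53657403e-01,  1.63414154e+00, -9.31010616e-06,
        1.15522095e+00, -2.43847160e-03]), 'dq': array([-1.53004348e-03,  1.31376229e-03,  1.61709453e-03, -7.85103604e-05,
       -6.29132671e-04,  1.26645371e-03]), 'tau': array([ 3.41566854e-03, -6.05249119e+01, -3.42060971e+01,  2.18900877e-04,
        9.46690910e-03, -1.43083378e-05]), 'tool_pos': array([ 0.19158656, -0.59439831,  0.23055274]), 'orientation': array([-2.53879280e+00,  1.84902110e+00,  1.81640658e-03]), 'contact_force': array([-0.72567499, -0.04430505, -0.05425469]), 'ft_torque': array([-0.00140458, -0.01181948,  0.00512241]), 'opening': 0.08545935273386532}
side {'camera_matrix': array([[434.02140069,   0.        , 257.84880174],
       [  0.        , 434.02140069, 189.6433697 ],
       [  0.        ,   0.        ,   1.        ]]), 'rvec': array([ 0.13506752, -2.7408681 ,  1.39587442]), 'tvec': array([ 0.5407575 , -0.01479015,  1.1514606 ])}
top {'camera_matrix': array([[394.3854621 ,   0.        , 255.77939203],
       [  0.        , 394.3854621 , 189.36215564],
       [  0.        ,   0.        ,   1.        ]]), 'rvec': array([ 2.12256575, -2.12381546,  0.22841556]), 'tvec': array([0.1845322 , 0.56168068, 0.97115932])}
wrist {'camera_matrix': array([[267.85548923,   0.        , 256.81113372],
       [  0.        , 267.85548923, 189.80198383],
       [  0.        ,   0.        ,   1.        ]]), 'hand_eye': array([[ 9.99999296e-01, -7.36854985e-05, -1.18460185e-03,
        -5.50148924e-04],
       [ 4.29718836e-04,  9.52836274e-01,  3.03484514e-01,
        -7.80696284e-02],
       [ 1.10636921e-03, -3.03484809e-01,  9.52835635e-01,
        -1.42681616e-01],
       [ 0.00000000e+00,  0.00000000e+00,  0.00000000e+00,
         1.00000000e+00]])}
```

View pics/side0.png

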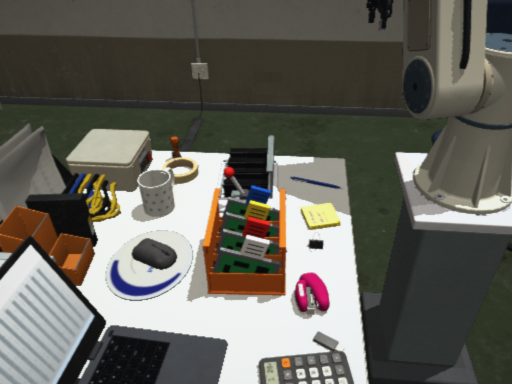

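View pics/top0.png

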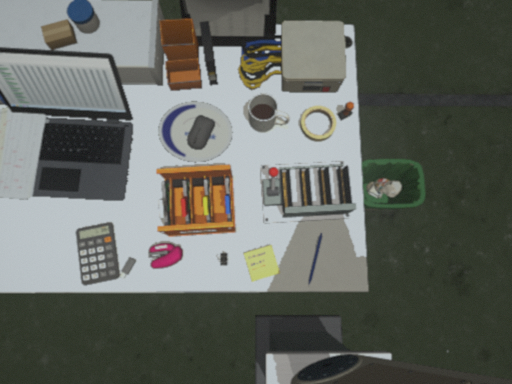

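View pics/wrist0.png

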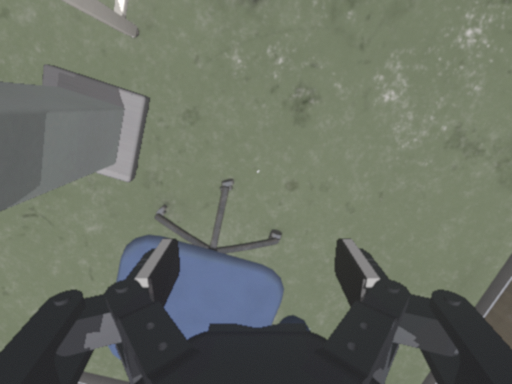

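The side view shows the orange box around (245,240) with four cards, tab colours from right to left in world y: blue, yellow, red, white. In the top view the box is at (197,200), the rack at (313,190) and the red ball at (273,172). I'll enlarge both to measure.

```bash
cat > h.py <<'E'
from plant import manip, cams
import cv2,numpy as np
from scipy.spatial.transform import Rotation as R
def w2c(n):
    c=cams.calibration(n); Rm=cv2.Rodrigues(c['rvec'])[0]; return c['camera_matrix'],Rm,c['tvec']
def cam_pose(n,obs=None):
    """K, camera->world R, camera origin"""
    c=cams.calibration(n); K=c['camera_matrix']
    if n=='wrist':
        T=np.eye(4);T[:3,:3]=R.from_rotvec(obs['orientation']).as_matrix();T[:3,3]=obs['tool_pos']
        M=T@c['hand_eye']; return K,M[:3,:3],M[:3,3]
    Rm=cv2.Rodrigues(c['rvec'])[0]; return K,Rm.T,-Rm.T@np.array(c['tvec'])
def cloud(n,d,obs=None):
    K,Rw,o=cam_pose(n,obs); v,u=np.mgrid[:d.shape[0],:d.shape[1]]
    P=np.stack([(u-K[0,2])/K[0,0]*d,(v-K[1,2])/K[1,1]*d,d],-1)
    return P@Rw.T+o
def ray(n,u,v,z,obs=None):
    """intersect pixel ray with plane z"""
    K,Rw,o=cam_pose(n,obs); r=Rw@np.array([(u-K[0,2])/K[0,0],(v-K[1,2])/K[1,1],1.])
    return o+r*(z-o[2])/r[2]
def tri(views):
    A=[];b=[]
    for (K,Rw,o,u,v) in views:
        r=Rw@np.array([(u-K[0,2])/K[0,0],(v-K[1,2])/K[1,1],1.]); r/=np.linalg.norm(r)
        M=np.eye(3)-np.outer(r,r); A.append(M); b.append(M@o)
    x,res,_,_=np.linalg.lstsq(np.vstack(A),np.hstack(b),rcond=None)
    return x, np.sqrt(res/len(views)) 
def proj(n,X,obs=None):
    K,Rw,o=cam_pose(n,obs); p=K@(Rw.T@(np.array(X)-o)); return p[:2]/p[2]
E
python3 - <<'E'
from h import *
p=cv2.imread('pics/top0.png'); c=p[155:245,150:360]; cv2.imwrite('pics/top0c.png',cv2.resize(c,None,fx=3.8,fy=3.8,interpolation=cv2.INTER_CUBIC))
p=cv2.imread('pics/side0.png'); c=p[130:300,195:300]; cv2.imwrite('pics/side0c.png',cv2.resize(c,None,fx=3.5,fy=3.5,interpolation=cv2.INTER_CUBIC))
d=np.load('pics/top0.npy'); W=cloud('top',d)
for u,v in [(273,172),(228,200),(209,200),(197,230),(197,170),(100,270),(264,215),(315,212)]: print(u,v,W[v,u].round(4))
K,Rw,o=cam_pose('top');print(o)
K,Rw,o=cam_pose('side');print(o)
E
```

```text
273 172 [0.5945 0.1422 0.1104]
228 200 [0.5183 0.2511 0.1429]
209 200 [0.5364 0.3067 0.0391]
197 230 [0.4519 0.328  0.0991]
197 170 [0.5943 0.3278 0.1303]
100 270 [0.357  0.5868 0.0137]
264 215 [0.501  0.1615 0.0076]
315 212 [0.4991 0.0355 0.0778]
[0.35854847 0.19956656 1.06033199]
[0.42680442 0.99164993 0.67302848]
```

View pics/top0c.png

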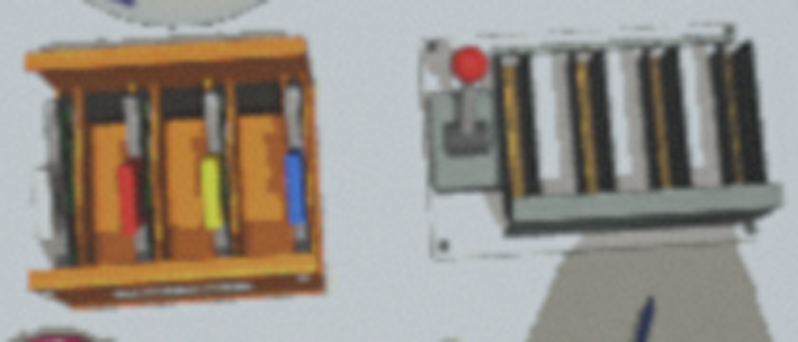

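View pics/side0c.png

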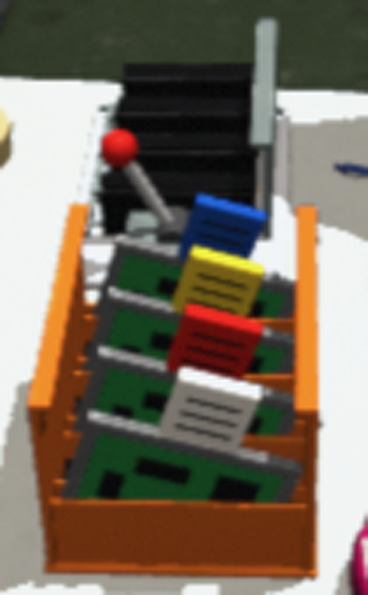

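```bash
python3 - <<'E'
from h import *
s=np.pi/np.sqrt(2)
for nm,rv in [('camnear',[s,s,0]),('camfar',[s,-s,0])]:
    for p in [(0.52,0.33,0.25),(0.55,0.04,0.25),(0.5,0.33,0.15),(0.45,0.04,0.12)]:
        print(nm,p,manip.inverse_kinematics(p,rv))
rv=[s,s,0]
manip.movep([0.45,-0.2,0.32],rv); print(manip.get_obs()['t'])
for i,p in enumerate([(0.50,0.04,0.27),(0.50,0.14,0.27),(0.48,0.28,0.27),(0.48,0.38,0.27)]):
    manip.movep(p,rv); manip.wait(0.2); o=manip.get_obs(); im,d=cams.read_camera('wrist')
    cv2.imwrite(f'pics/w1_{i}.png',im); np.save(f'pics/w1_{i}.npy',d); np.save(f'pics/w1_{i}_o.npy',o,allow_pickle=True); print(o['t'],o['tool_pos'],o['orientation'])
E
```

```text
camnear (0.52, 0.33, 0.25) [ 5.63048320e-01  3.22207025e-01  1.63429638e+00 -4.44089210e-16
  1.18508924e+00 -1.00774801e+00]
camnear (0.55, 0.04, 0.25) [ 6.98793618e-02  2.20680922e-01  1.77163919e+00 -4.44089210e-16
  1.14927254e+00 -1.50091697e+00]
camnear (0.5, 0.33, 0.15) [ 5.80869176e-01  4.00655678e-01  1.76223223e+00 -4.44089210e-16
  9.78704745e-01 -9.89927151e-01]
camnear (0.45, 0.04, 0.12) [ 8.53356336e-02  2.38552068e-01  2.09342527e+00 -4.44089210e-16
  8.09615319e-01 -1.48546069e+00]
camfar (0.52, 0.33, 0.25) [ 5.63048320e-01  3.22207025e-01  1.63429638e+00 -4.44089210e-16
  1.18508924e+00  2.13384465e+00]
camfar (0.55, 0.04, 0.25) [ 6.98793618e-02  2.20680922e-01  1.77163919e+00 -4.44089210e-16
  1.14927254e+00  1.64067569e+00]
camfar (0.5, 0.33, 0.15) [ 5.80869176e-01  4.00655678e-01  1.76223223e+00 -4.44089210e-16
  9.78704745e-01  2.15166550e+00]
camfar (0.45, 0.04, 0.12) [ 8.53356336e-02  2.38552068e-01  2.09342527e+00 -4.44089210e-16
  8.09615319e-01  1.65613196e+00]
1.9
3.0833 [0.50022983 0.03879258 0.27031762] [2.22313906e+00 2.21902300e+00 4.85923906e-04]
3.8167 [0.50007453 0.13896294 0.27003518] [ 2.22279004e+00  2.21985852e+00 -2.42560437e-04]
4.6917 [0.48033759 0.27888922 0.27006311] [ 2.22300352e+00  2.21963444e+00 -1.01674674e-04]
5.425 [0.48020922 0.37894665 0.27010262] [ 2.22262966e+00  2.21998251e+00 -2.54847689e-04]
```

View pics/w1_0.png

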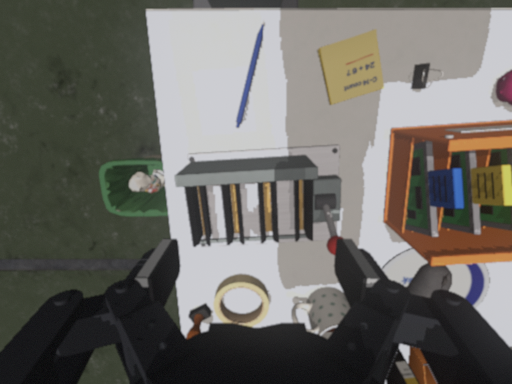

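View pics/w1_1.png

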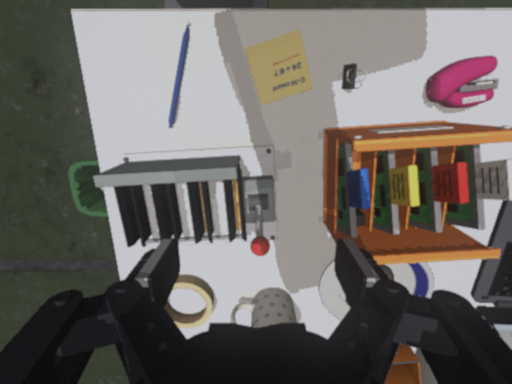

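View pics/w1_2.png

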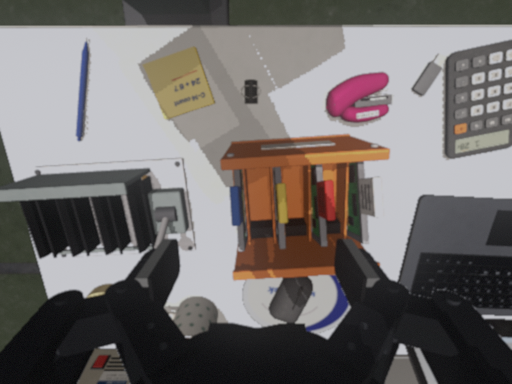

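View pics/w1_3.png

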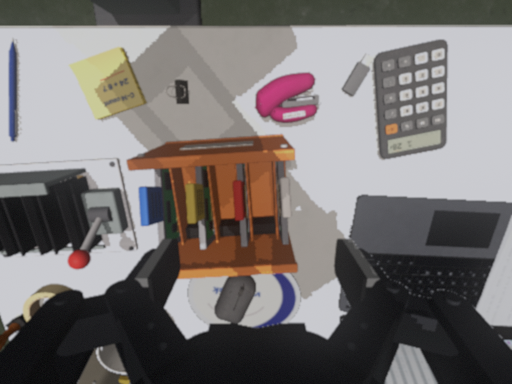

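The wrist view has the robot towards the top of the image and +y to the right. In w1_0 the rack's lip runs from (178,180) to (317,170) and the ball is at (335,244). In w1_2 the box rims run from (225,160) to (385,150), near side, and (235,275) to (380,265), far side. I'll fit these features through the depth clouds.

```bash
python3 - <<'E'
from h import *
def load(i):
    d=np.load(f'pics/w1_{i}.npy');o=np.load(f'pics/w1_{i}_o.npy',allow_pickle=True).item();im=cv2.imread(f'pics/w1_{i}.png')
    return im,d,o,cloud('wrist',d,o)
for i in [0,1]:
    im,d,o,W=load(i)
    x,y,z=W[...,0],W[...,1],W[...,2]
    print('desk z',np.median(z[(abs(z)<.02)&(d>0)]))
    m=(z>.084)&(z<.1)&(x>.42)&(x<.56)&(y>-.08)&(y<.13)&(d>0)
    m=cv2.morphologyEx(m.astype(np.uint8),cv2.MORPH_OPEN,np.ones((3,3)))>0
    P=np.c_[x[m],y[m]].astype(np.float32); print('lip',i,m.sum(),'z',np.percentile(z[m],[5,50,95]).round(4)); 
    (c,s,a)=cv2.minAreaRect(P); print(c,s,a)
    # far/near edges by y bins
    for yb in np.arange(-.07,.12,.02):
        q=P[abs(P[:,1]-yb)<.004]
        if len(q)>3: print(round(yb,3),np.percentile(q[:,0],[3,50,97]).round(4))
    hsv=cv2.cvtColor(im,cv2.COLOR_BGR2HSV); b=((hsv[...,0]<8)|(hsv[...,0]>172))&(hsv[...,1]>150)&(hsv[...,2]>80)&(x>.5)&(y>.08)&(y<.2)&(z>.05)
    print('ball',b.sum(),W[b].mean(0), np.argwhere(b).mean(0)[::-1])
for i in [2,3]:
    im,d,o,W=load(i); x,y,z=W[...,0],W[...,1],W[...,2]
    hsv=cv2.cvtColor(im,cv2.COLOR_BGR2HSV)
    m=(z>.12)&(z<.142)&(hsv[...,0]>5)&(hsv[...,0]<18)&(hsv[...,1]>150)&(x>.38)&(x<.66)&(y>.2)&(y<.45)
    for nm,mm in [('near',m&(x<.53)),('far',m&(x>.53))]:
        P=np.c_[x[mm],y[mm]].astype(np.float32); print('box',i,nm,mm.sum(),np.percentile(z[mm],[5,50,95]).round(4),cv2.minAreaRect(P))
        for yb in np.arange(.23,.44,.02):
            q=P[abs(P[:,1]-yb)<.004]
            if len(q)>3: print(round(yb,3),np.percentile(q[:,0],[3,50,97]).round(4))
E
```

```text
desk z 0.00023909569791991103
lip 0 1917 z [0.0883 0.0927 0.0939]
(0.5071994066238403, 0.02532162517309189) (0.0161038339138031, 0.17732201516628265) 3.3005928993225098
-0.05 [0.5039 0.5104 0.518 ]
-0.03 [0.5027 0.5091 0.517 ]
-0.01 [0.5015 0.5078 0.5155]
0.01 [0.5004 0.5075 0.5158]
0.03 [0.4992 0.5057 0.5144]
0.05 [0.498  0.5044 0.5132]
0.07 [0.4967 0.5036 0.5119]
0.09 [0.4956 0.5018 0.5107]
0.11 [0.4946 0.5015 0.5095]
ball 67 [0.59465314 0.13528349 0.10967433] [332.08955224 246.10447761]
desk z 0.00019087255043176432
lip 1 1909 z [0.0887 0.0926 0.0939]
(0.5071007609367371, 0.025686949491500854) (0.016027413308620453, 0.17782610654830933) 3.322415828704834
-0.05 [0.5038 0.5106 0.519 ]
-0.03 [0.5026 0.5097 0.5178]
-0.01 [0.5015 0.5083 0.5165]
0.01 [0.5003 0.5072 0.5153]
0.03 [0.4991 0.5062 0.514 ]
0.05 [0.4979 0.5049 0.5127]
0.07 [0.4967 0.5036 0.5114]
0.09 [0.4957 0.5021 0.5102]
0.11 [0.4946 0.5011 0.5089]
ball 86 [0.59626782 0.13974804 0.11229735] [256.87209302 248.76744186]
box 2 near 1357 [0.1302 0.1318 0.1331] ((0.47933849692344666, 0.3237855136394501), (0.05493110045790672, 0.1
[... 616 characters left out ...]
0.48537319898605347, 0.32918280363082886), (0.06774940341711044, 0.16844850778579712), 3.544060468673706)
0.27 [0.4572 0.462  0.4664]
0.29 [0.4545 0.46   0.4666]
0.31 [0.4529 0.4588 0.4843]
0.33 [0.4514 0.4565 0.463 ]
0.35 [0.4503 0.4567 0.4982]
0.37 [0.4492 0.4547 0.4612]
0.39 [0.4477 0.4535 0.4599]
0.41 [0.4471 0.4566 0.4579]
box 3 far 1099 [0.1281 0.1315 0.1327] ((0.5951387882232666, 0.35485056042671204), (0.013056187890470028, 0.14505353569984436), 3.7325997352600098)
0.29 [0.5933 0.5971 0.6037]
0.31 [0.5926 0.5966 0.6029]
0.33 [0.5909 0.595  0.601 ]
0.35 [0.5896 0.5942 0.6016]
0.37 [0.5885 0.5926 0.5995]
0.39 [0.5874 0.5899 0.5959]
0.41 [0.586  0.5907 0.596 ]
0.43 [0.5883 0.5933 0.5958]
```

```bash
python3 - <<'E'
from h import *
def load(i):
    d=np.load(f'pics/w1_{i}.npy');o=np.load(f'pics/w1_{i}_o.npy',allow_pickle=True).item();im=cv2.imread(f'pics/w1_{i}.png')
    return im,d,o,cloud('wrist',d,o)
yaw=.0585; c,s=np.cos(yaw),np.sin(yaw); org=np.array([.568,.0288])
for i in [0,1]:
    im,d,o,W=load(i)
    Q=W[...,:2]-org; rx=Q[...,0]*c+Q[...,1]*s; ry=-Q[...,0]*s+Q[...,1]*c; z=W[...,2]
    m=(z>.046)&(z<.054)&(abs(rx)<.05)&(abs(ry)<.1)
    h,e=np.histogram(ry[m],np.arange(-.1,.1001,.002)); print(i,'guides z50'); print([(round(float(a)*1e3),int(n)) for a,n in zip(e,h) if n])
    m=(z>.004)&(z<.012)&(abs(rx)<.05)&(abs(ry)<.1)
    h,e=np.histogram(ry[m],np.arange(-.1,.1001,.002)); print('floor',[(round(float(a)*1e3),int(n)) for a,n in zip(e,h) if n])
    m=(z>.085)&(z<.097)&(rx>-.075)&(rx<-.045)&(abs(ry)<.105)
    print('lip ry',np.percentile(ry[m],[.5,1,99,99.5]).round(4),'rx',np.percentile(rx[m],[2,5,95,98]).round(4))
    m=(z>.004)&(z<.012)&(abs(rx)<.1)&(abs(ry)<.14)
    print('plate',np.percentile(ry[m],[.5,99.5]),np.percentile(rx[m],[.5,99.5]))
    m=(z>.012)&(z<.017)&(rx>.05)&(rx<.085)&(abs(ry)<.1); print('stop',m.sum(),np.percentile(rx[m],[2,50,98]))
E
```

```text
0 guides z50
[(-92, 41), (-90, 78), (-88, 110), (-86, 27), (-70, 45), (-68, 68), (-66, 93), (-64, 4), (-40, 48), (-38, 78), (-36, 93), (-34, 24), (-18, 58), (-16, 78), (-14, 83), (-12, 2), (12, 57), (14, 80), (16, 76), (18, 17), (32, 4), (34, 73), (36, 78), (38, 78), (40, 1), (64, 64), (66, 79), (68, 63), (70, 15), (84, 14), (86, 66), (88, 108), (90, 58)]
floor [(-84, 57), (-82, 39), (-70, 42), (-68, 57), (-66, 50), (-64, 54), (-62, 58), (-60, 55), (-58, 58), (-56, 54), (-54, 56), (-52, 59), (-50, 55), (-48, 56), (-32, 46), (-30, 55), (-28, 58), (-26, 54), (-24, 2), (-16, 43), (-14, 54), (-12, 57), (-10, 59), (-8, 58), (-6, 56), (-4, 54), (-2, 57), (0, 56), (2, 58), (4, 55), (6, 57), (8, 58), (10, 50), (20, 25), (22, 57), (24, 53), (26, 54), (28, 59), (30, 48), (42, 48), (44, 56), (46, 53), (48, 60), (50, 59), (52, 56), (54, 53), (56, 57), (58, 65), (60, 55), (62, 55), (64, 57), (66, 61), (68, 41), (76, 12), (78, 64), (80, 61), (82, 46)]
lip ry [-0.0872 -0.0864  0.0872  0.0882] rx [-0.0687 -0.0685 -0.0542 -0.0536]
plate [-0.08681063  0.13866588] [-0.08015067  0.07852646]
stop 264 [0.
[... 356 characters left out ...]
 92), (70, 21), (86, 62), (88, 85), (90, 96), (92, 3)]
floor [(-70, 72), (-68, 59), (-66, 53), (-64, 65), (-62, 57), (-60, 55), (-58, 25), (-32, 1), (-18, 52), (-16, 60), (-14, 59), (-12, 56), (-10, 60), (-8, 60), (-6, 60), (-4, 53), (-2, 61), (0, 15), (20, 50), (22, 56), (24, 1), (34, 36), (36, 60), (38, 56), (40, 57), (42, 58), (44, 60), (46, 59), (48, 57), (50, 58), (52, 58), (54, 56), (56, 60), (58, 12), (72, 38), (74, 59), (76, 56), (78, 60), (80, 14), (88, 7), (90, 17), (92, 18), (94, 14), (96, 12), (98, 18)]
lip ry [-0.087  -0.0861  0.088   0.0887] rx [-0.0687 -0.0686 -0.0542 -0.0536]
plate [-0.08613648  0.13959721] [-0.08022608  0.07852922]
stop 207 [0.05280841 0.06593113 0.06928312]
```

```bash
python3 - <<'E'
from h import *
def load(i):
    d=np.load(f'pics/w1_{i}.npy');o=np.load(f'pics/w1_{i}_o.npy',allow_pickle=True).item();im=cv2.imread(f'pics/w1_{i}.png')
    return im,d,o,cloud('wrist',d,o)
yaw=.063; c,s=np.cos(yaw),np.sin(yaw); org=np.array([.5271,.333])
for i in [2,3]:
    im,d,o,W=load(i)
    Q=W[...,:2]-org; rx=Q[...,0]*c+Q[...,1]*s; ry=-Q[...,0]*s+Q[...,1]*c; z=W[...,2]
    m=(z>.126)&(z<.136)&(abs(rx)>.06)&(abs(rx)<.085)&(abs(ry)<.11)
    for nm,k in [('near',m&(rx<0)),('far',m&(rx>0))]:
        print(nm,k.sum(),'ry',np.percentile(ry[k],[1,2,98,99]).round(4),'rx',np.percentile(rx[k],[2,50,98]).round(4))
        a=np.polyfit(ry[k],rx[k],1); print('slope',a)
    m=(z>.052)&(z<.06)&(rx>-.05)&(rx<.05)&(abs(ry)<.1)
    h,e=np.histogram(ry[m],np.arange(-.1,.1001,.002)); print([(round(float(a)*1e3),int(n)) for a,n in zip(e,h) if n>4])
    hsv=cv2.cvtColor(im,cv2.COLOR_BGR2HSV); H,S,V=hsv[...,0],hsv[...,1],hsv[...,2]
    base=(z>.095)&(z<.16)&(abs(rx)<.062)&(abs(ry)<.1)
    for nm,k in dict(blue=(H>105)&(H<130)&(S>120),yellow=(H>22)&(H<35)&(S>120),red=((H<5)|(H>174))&(S>140),white=(S<60)&(V>130)).items():
        k=k&base
        k=cv2.morphologyEx(k.astype(np.uint8),cv2.MORPH_OPEN,np.ones((2,2)))>0
        if k.sum()<10: print(nm,k.sum()); continue
        print(nm,k.sum(),'rx',np.percentile(rx[k],[2,98]).round(4),'ry',np.percentile(ry[k],[2,50,98]).round(4),'z',np.percentile(z[k],[2,98]).round(4))
        t=k&(z>np.percentile(z[k],60)-.004)
E
```

```text
near 2061 ry [-0.0867 -0.0848  0.0868  0.0888] rx [-0.0756 -0.07   -0.0635]
slope [-0.00170016 -0.06992403]
far 1086 ry [-0.0869 -0.0856  0.0343  0.0356] rx [0.0636 0.0682 0.0757]
slope [-0.00336188  0.06853218]
[(-86, 14), (-74, 9), (-72, 52), (-70, 91), (-34, 60), (-32, 79), (-28, 9), (-20, 5), (-18, 29), (18, 73), (20, 82), (22, 9), (24, 55), (26, 5), (70, 113), (72, 63), (74, 20), (76, 75), (78, 18)]
blue 219 rx [-0.0411 -0.004 ] ry [-0.078  -0.0749 -0.0717] z [0.1331 0.1453]
yellow 160 rx [-0.0358 -0.0037] ry [-0.027  -0.0233 -0.0201] z [0.1353 0.1455]
red 569 rx [-0.0418  0.0518] ry [0.0219 0.0246 0.0703] z [0.0076 0.1456]
white 545 rx [-0.0428  0.1007] ry [-0.0454  0.08    0.1519] z [-0.001   0.1455]
near 2045 ry [-0.0863 -0.0843  0.0874  0.0894] rx [-0.0756 -0.0699 -0.0635]
slope [-0.00125917 -0.06986812]
far 1253 ry [-0.0525 -0.0509  0.0881  0.0898] rx [0.0635 0.0683 0.0757]
slope [-0.00309845  0.06871972]
[(-76, 84), (-74, 46), (-72, 43), (-70, 124), (-68, 11), (-24, 47), (-22, 27), (-20, 47), (-18, 117), (18, 13), (20, 5), (30, 12), (32, 57), (34, 89), (70, 67), (72, 80), (76, 6), (86, 21)]
blue 309 rx [-0.0414 -0.0035] ry [-0.0783 -0.0738 -0.0712] z [0.1307 0.1452]
yellow 108 rx [-0.0414  0.0521] ry [-0.0569 -0.0218 -0.02  ] z [0.0204 0.1449]
red 374 rx [-0.0421  0.0141] ry [0.0246 0.0296 0.0325] z [0.0989 0.1454]
white 588 rx [-0.0471  0.0597] ry [-0.0783  0.077   0.1003] z [-0.0004  0.1825]
```

```bash
cat >> h.py <<'E'
def locate_rack(n='top',im=None,d=None,obs=None,verbose=False):
    if d is None:
        obs=manip.get_obs(); im,d=cams.read_camera(n)
    W=cloud(n,d,obs); x,y,z=W[...,0],W[...,1],W[...,2]
    m=((z>.085)&(z<.098)&(x>.40)&(x<.64)&(y>-.2)&(y<.24)&(d>0)).astype(np.uint8)
    m=cv2.morphologyEx(m,cv2.MORPH_OPEN,np.ones((2,2)))
    k,lab,st,_=cv2.connectedComponentsWithStats(m)
    best=None
    for i in range(1,k):
        if st[i,4]<40: continue
        P=np.c_[x[lab==i],y[lab==i]].astype(np.float32)
        (c,s,a)=cv2.minAreaRect(P)
        if verbose: print(st[i,4],c,s,a)
        if 0.15<max(s)<0.2 and min(s)<.03 and (best is None or st[i,4]>best[0]):
            a=np.deg2rad(a if s[1]>s[0] else a-90); best=(st[i,4],np.array(c),a,s)
    if best is None: return None
    _,c,a,s=best
    # lip centre -> origin
    return c,a,s
def T3(x,y,yaw):
    T=np.eye(4);T[:3,:3]=R.from_euler('z',yaw).as_matrix();T[:2,3]=x,y;return T
M=np.array([[0,1,0],[1,0,0],[0,0,-1.]])
def tool_for_card(F,ox,oy,oz,th,g):
    """F frame(4x4) of box/rack; card origin ox,oy,oz in it, pitch th (near end low >0); g=(gx,gz) TCP in card frame"""
    C=np.eye(4);C[:3,:3]=R.from_euler('y',-th).as_matrix();C[:3,3]=ox,oy,oz
    T=F@C; p=T@np.array([g[0],0,g[1],1]); return p[:3],R.from_matrix(T[:3,:3]@M).as_rotvec()
def F_(): o=manip.get_obs(); return o['contact_force'].round(1),round(o['t'],2)
E
python3 - <<'E'
from h import *
print(locate_rack('top',cv2.imread('pics/top0.png'),np.load('pics/top0.npy'),None,True))
for i in [0,1]:
    print(locate_rack('wrist',cv2.imread(f'pics/w1_{i}.png'),np.load(f'pics/w1_{i}.npy'),np.load(f'pics/w1_{i}_o.npy',allow_pickle=True).item()))
print(locate_rack('top'))
print(locate_rack('side'))
E
```

```text
461 (0.5071964859962463, 0.008932247757911682) (0.022151632234454155, 0.20360958576202393) 6.582956790924072
None
None
None
None
None
```

```bash
python3 - <<'E'
from h import *
for i in [0,1]:
    print(locate_rack('wrist',cv2.imread(f'pics/w1_{i}.png'),np.load(f'pics/w1_{i}.npy'),np.load(f'pics/w1_{i}_o.npy',allow_pickle=True).item(),True))
print(locate_rack('top',verbose=True))
W=cloud('top',np.load('pics/top0.npy'))
for v in range(204,216,1): print(v,[tuple(W[v,u].round(3)) for u in (290,320,345)])
E
```

```text
1895 (0.4832819700241089, 0.019251659512519836) (0.11716914176940918, 0.22570689022541046) 4.074972629547119
None
1900 (0.5877501368522644, -0.14157512784004211) (0.08969206362962723, 0.6459123492240906) 22.440439224243164
None
455 (0.47652101516723633, 0.0740061029791832) (0.08737499266862869, 0.33331283926963806) 28.526317596435547
None
204 [(np.float64(0.524), np.float64(0.095), np.float64(0.049)), (np.float64(0.531), np.float64(0.009), np.float64(0.006)), (np.float64(0.517), np.float64(-0.038), np.float64(0.093))]
205 [(np.float64(0.521), np.float64(0.096), np.float64(0.052)), (np.float64(0.514), np.float64(0.025), np.float64(0.094)), (np.float64(0.515), np.float64(-0.038), np.float64(0.093))]
206 [(np.float64(0.52), np.float64(0.095), np.float64(0.045)), (np.float64(0.512), np.float64(0.025), np.float64(0.094)), (np.float64(0.512), np.float64(-0.038), np.float64(0.09))]
207 [(np.float64(0.509), np.float64(0.1), np.float64(0.093)), (np.float64(0.51), np.float64(0.025), np.float64(0.091)), (np.float64(0.509), np.float64(-0.037), np.float64(0.095))]
208 [(np.float64(0.507), np.floa
[... 704 characters left out ...]
(0.497), np.float64(0.1), np.float64(0.094)), (np.float64(0.5), np.float64(0.022), np.float64(0.071)), (np.float64(0.504), np.float64(-0.048), np.float64(0.045))]
213 [(np.float64(0.495), np.float64(0.099), np.float64(0.086)), (np.float64(0.5), np.float64(0.019), np.float64(0.055)), (np.float64(0.504), np.float64(-0.053), np.float64(0.026))]
214 [(np.float64(0.495), np.float64(0.098), np.float64(0.068)), (np.float64(0.5), np.float64(0.015), np.float64(0.035)), (np.float64(0.504), np.float64(-0.057), np.float64(0.008))]
215 [(np.float64(0.495), np.float64(0.096), np.float64(0.05)), (np.float64(0.5), np.float64(0.012), np.float64(0.013)), (np.float64(0.359), np.float64(0.2), np.float64(1.06))]
```

```bash
python3 - <<'E'
s=open('h.py').read()
s=s.replace("m=cv2.morphologyEx(m,cv2.MORPH_OPEN,np.ones((2,2)))\n","m=cv2.morphologyEx(m,cv2.MORPH_OPEN,np.ones((3,3)))\n")
a=s.index("        (c,s,a)=cv2.minAreaRect(P)\n        if verbose"); b=s.index("    if best is None")
s=s[:a]+'''        f=np.polyfit(P[:,1],P[:,0],1)
        for _ in range(3):
            r=P[:,0]-np.polyval(f,P[:,1]); k2=abs(r)<.011; f=np.polyfit(P[k2,1],P[k2,0],1)
        a=-np.arctan(f[0]); P=P[k2]; ca,sa=np.cos(a),np.sin(a)
        u=P[:,0]*ca+P[:,1]*sa; v=-P[:,0]*sa+P[:,1]*ca
        lo,hi=np.percentile(u,[4,96]); vl,vh=np.percentile(v,[1,99]); s=((hi-lo),(vh-vl)); cu,cv_=(lo+hi)/2,(vl+vh)/2
        c=np.array([cu*ca-cv_*sa,cu*sa+cv_*ca])
        if verbose: print(st[i,4],c,s,a)
        if 0.14<s[1]<0.2 and s[0]<.03 and (best is None or st[i,4]>best[0]): best=(st[i,4],c,a,s)
'''+s[b:]
open('h.py','w').write(s)
E
python3 - <<'E'
from h import *
print(locate_rack('top',cv2.imread('pics/top0.png'),np.load('pics/top0.npy'),None,True))
for i in [0,1]:
    print(locate_rack('wrist',cv2.imread(f'pics/w1_{i}.png'),np.load(f'pics/w1_{i}.npy'),np.load(f'pics/w1_{i}_o.npy',allow_pickle=True).item()))
for i in range(2): print(locate_rack('top'),F_())
print(locate_rack('side'))
E
```

```text
457 [0.50672394 0.02523489] (np.float64(0.01455266134432609), np.float64(0.17420642799045924)) 0.056144457701577194
(array([0.50672394, 0.02523489]), np.float64(0.056144457701577194), (np.float64(0.01455266134432609), np.float64(0.17420642799045924)))
(array([0.50678176, 0.02561533]), np.float64(0.057524113203867404), (np.float64(0.01452433858318003), np.float64(0.17368358606887813)))
(array([0.50670938, 0.0261672 ]), np.float64(0.05764421841644603), (np.float64(0.01456076967586184), np.float64(0.17408717296017762)))
(array([0.50684273, 0.02537902]), np.float64(0.05772322786467583), (np.float64(0.01443890078186194), np.float64(0.17339309360802801))) (array([0.3, 0.4, 0.6]), 5.67)
(array([0.50701099, 0.02514321]), np.float64(0.052908719076461976), (np.float64(0.014516355384586066), np.float64(0.17370555452005676))) (array([-0.5,  0.3,  0.2]), 5.72)
None
```

```bash
cat >> h.py <<'E'
def rack_frame(n='top',k=4):
    L=[r for r in (locate_rack(n) for _ in range(k)) if r is not None]
    if not L: return None
    c=np.mean([l[0] for l in L],0); a=np.mean([l[1] for l in L])
    return T3(c[0]+.061*np.cos(a),c[1]+.061*np.sin(a),a)
def goto(F,x,y,z,th=0,lin=True,vel=.15):
    p,rv=tool_for_card(F,x,y,z,th,(0,0))
    (manip.movel(p,rv,vel=vel) if lin else manip.movep(p,rv))
E
python3 - <<'E'
from h import *
F=rack_frame(); print(F.round(4))
manip.set_gripper(0.0,40)
goto(F,.074,.112,.26,lin=False)
goto(F,.074,.112,.093); print(F_())
goto(F,-.012,.112,.093,vel=.1); print(F_())
goto(F,-.0145,.112,.093,vel=.05); print(F_())
o=manip.get_obs(); print(o['tool_pos'],o['opening'])
goto(F,.02,.112,.093); goto(F,.02,.112,.2)
manip.movep([.4,.15,.3],[np.pi/2**.5,np.pi/2**.5,0])
p,d=cams.read_camera('top');cv2.imwrite('pics/top1.png',cv2.resize(p[150:245,150:360],None,fx=3.8,fy=3.8))
p,d=cams.read_camera('side');cv2.imwrite('pics/side1.png',p)
print(rack_frame().round(4),F_())
E
```

```text
[[ 0.9985 -0.0547  0.      0.5678]
 [ 0.0547  0.9985  0.      0.0283]
 [ 0.      0.      1.      0.    ]
 [ 0.      0.      0.      1.    ]]
(array([ 0.2, -0.3, -0.7]), 9.1)
(array([ 0. ,  0.4, -0.3]), 10.11)
(array([ 1. ,  0.6, -0.1]), 10.36)
[0.54739969 0.13937322 0.09290691] -0.00014495922409331777Traceback (most recent call last):
  File "<stdin>", line 13, in <module>
AttributeError: 'NoneType' object has no attribute 'round'
```

View pics/top1.png

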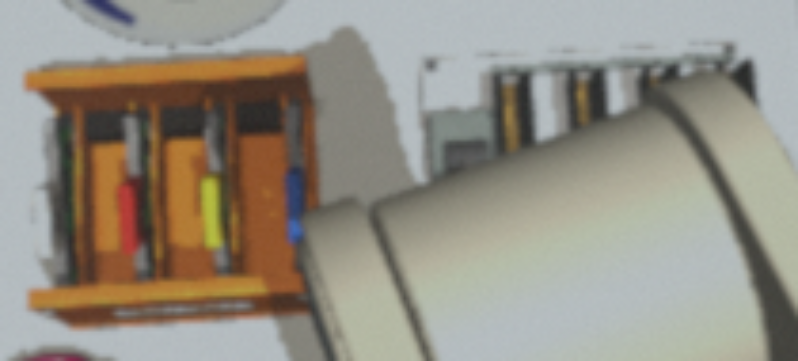

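View pics/side1.png

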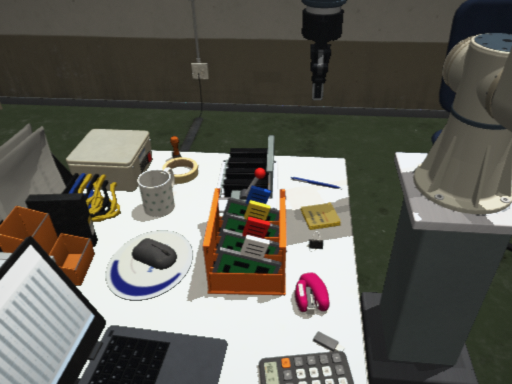

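```bash
cat >> h.py <<'E'
BOX=T3(.5271,.3335,.0645)
G=(.008,.084)
def cardpose(F,ox,oy,oz,th,lin=True,vel=.12,g=G):
    p,rv=tool_for_card(F,ox,oy,oz,th,g)
    (manip.movel(p,rv,vel=vel) if lin else manip.movep(p,rv))
E
python3 - <<'E'
from h import *
manip.set_gripper(.032,60)
cardpose(BOX,.0116,-.078,.0243,.31,lin=False,g=(.008,.16))
manip.wait(.3)
p,d=cams.read_camera('top');cv2.imwrite('pics/top2.png',cv2.resize(p[150:245,150:360],None,fx=3.8,fy=3.8))
p,d=cams.read_camera('side');cv2.imwrite('pics/side2.png',cv2.resize(p[100:300,180:320],None,fx=3,fy=3))
p,d=cams.read_camera('wrist');cv2.imwrite('pics/w2.png',p)
r=rack_frame(); print(r,F_(),manip.get_obs()['opening'])
E
```

```text
[[ 0.99838453 -0.05681835  0.          0.5677965 ]
 [ 0.05681835  0.99838453  0.          0.02866696]
 [ 0.          0.          1.          0.        ]
 [ 0.          0.          0.          1.        ]] (array([1.1, 0.2, 0.3]), 14.58) 0.032223339053358745
```

View pics/top2.png

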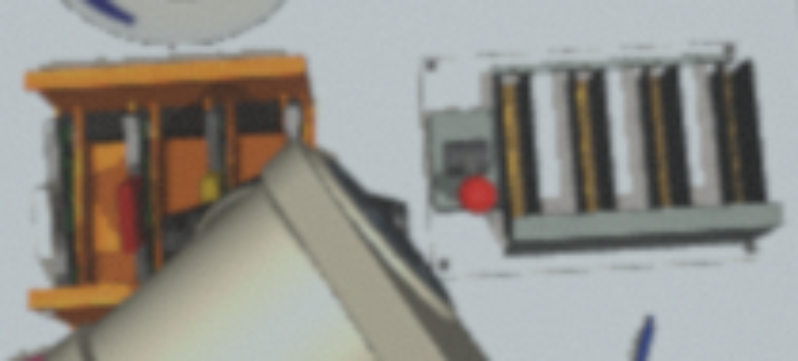

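View pics/side2.png

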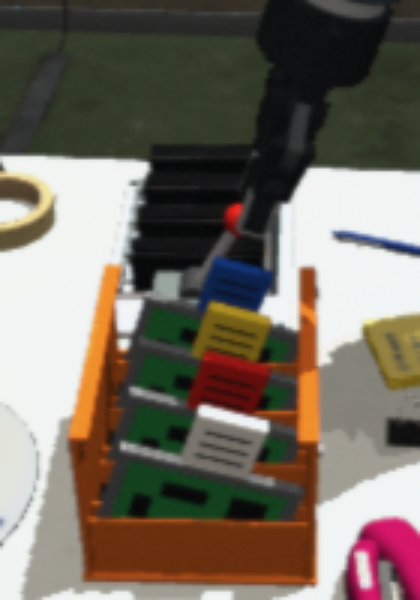

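View pics/w2.png

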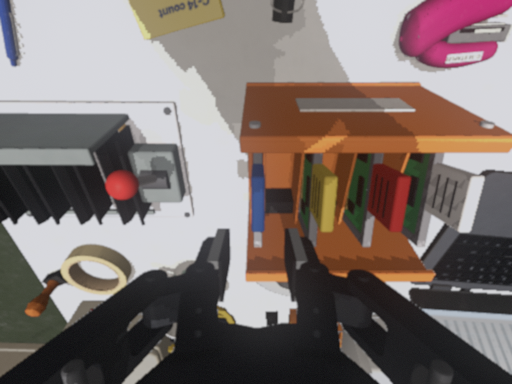

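The top view shows the red ball over to the near side, at crop (478,193), so the lever is open. In the wrist view the blue tab at (258,200) sits between the fingers at (213,260) and (297,260). Next I grip the card, turn it level and lift it.

```bash
python3 - <<'E'
from h import *
b=ray('top',150+478/3.8,150+193/3.8,.1); F=T3(.5678,.0287,.0569); print('ball in rack',np.linalg.inv(F)@np.r_[b,1])
Y=-.078
cardpose(BOX,.0116,Y,.0243,.31,vel=.1,g=(.008,.084)); print('down',F_())
manip.set_gripper(0,60); o=manip.get_obs(); print('grip',o['opening'],F_())
p,d=cams.read_camera('side');cv2.imwrite('pics/side3.png',cv2.resize(p[100:300,180:320],None,fx=3,fy=3))
cardpose(BOX,.0116,Y,.0283,.31,vel=.05); print('lift4',F_())
for k in range(1,5):
    a=k/4
    cardpose(BOX,.0116*(1-a),Y,.0283+(.044-.0283)*a,.31*(1-a),vel=.05); print(k,F_())
manip.wait(.3); print(F_())
p,d=cams.read_camera('side');cv2.imwrite('pics/side4.png',cv2.resize(p[100:300,180:320],None,fx=3,fy=3))
E
```

```text
ball in rack [-0.03777403  0.10910699  0.1         1.        ]
down (array([-0.4, -0.4, -0. ]), 15.49)
grip 0.00929426802684837 (array([-1.4, -0.4,  3.1]), 15.81)
lift4 (array([ 0. , -0.9, -1.1]), 16.11)
1 (array([-1. ,  0.3, -2. ]), 16.38)
2 (array([ 0.8,  0.7, -1.3]), 16.65)
3 (array([-0.3, -0.9, -1.5]), 16.91)
4 (array([-0.6,  0.2, -1.3]), 17.16)
(array([-0.3, -0.1, -1.5]), 17.46)
```

View pics/side3.png

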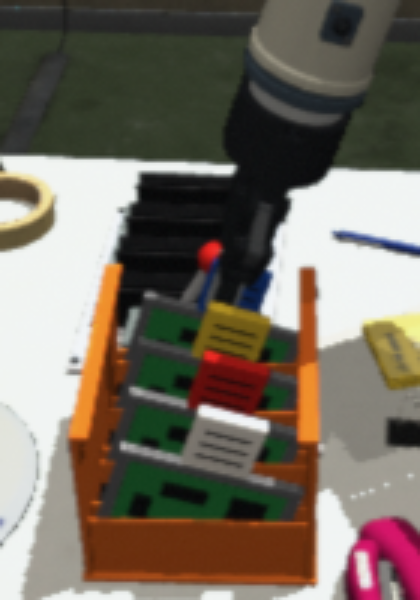

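View pics/side4.png

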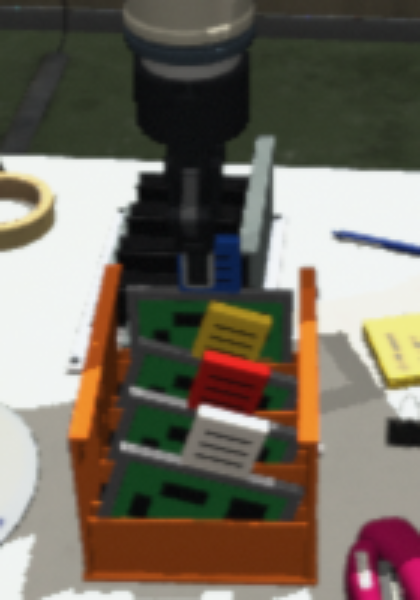

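The blue card is level and the force is only its weight, about 1.5 N. The rack seems to have moved between side2 and side3: its base corner went from about (115,300) to (75,362). I'll lift the card and locate the rack again.

```bash
python3 - <<'E'
from h import *
Y=-.078
for z in [.052,.06,.07,.085,.105,.13,.165]:
    cardpose(BOX,0,Y,z,0,vel=.06 if z<.13 else .1); f=F_(); print(z,f)
    if np.abs(f[0]).max()>10: break
manip.wait(.3)
r=[rack_frame(k=3) for _ in range(2)]; print(r)
p,d=cams.read_camera('top');cv2.imwrite('pics/top5.png',cv2.resize(p[150:245,150:360],None,fx=3.8,fy=3.8))
p,d=cams.read_camera('side');cv2.imwrite('pics/side5.png',cv2.resize(p[60:300,140:340],None,fx=3,fy=3))
E
```

```text
0.052 (array([ 0.8,  0.5, -1.6]), 17.79)
0.06 (array([-0.2,  0.4, -1.7]), 18.07)
0.07 (array([ 0.4,  0.6, -0.9]), 18.39)
0.085 (array([-0.2, -0.4, -0.8]), 18.79)
0.105 (array([-0.3,  0.9, -1.3]), 19.27)
0.13 (array([-0.1,  0.2, -1.7]), 19.68)
0.165 (array([-0.3, -0.7, -0.9]), 20.18)
[None, None]
```

View pics/top5.png

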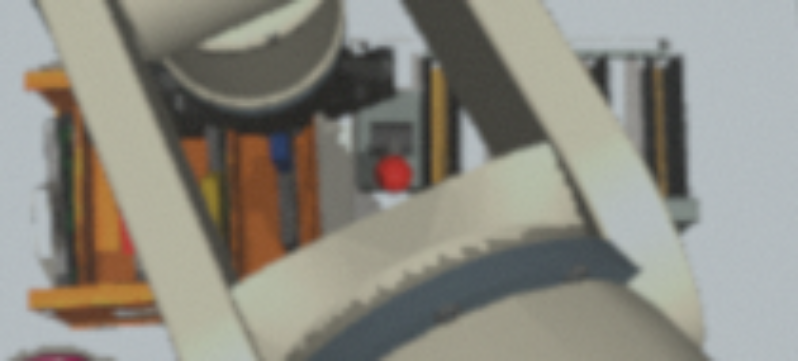

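View pics/side5.png

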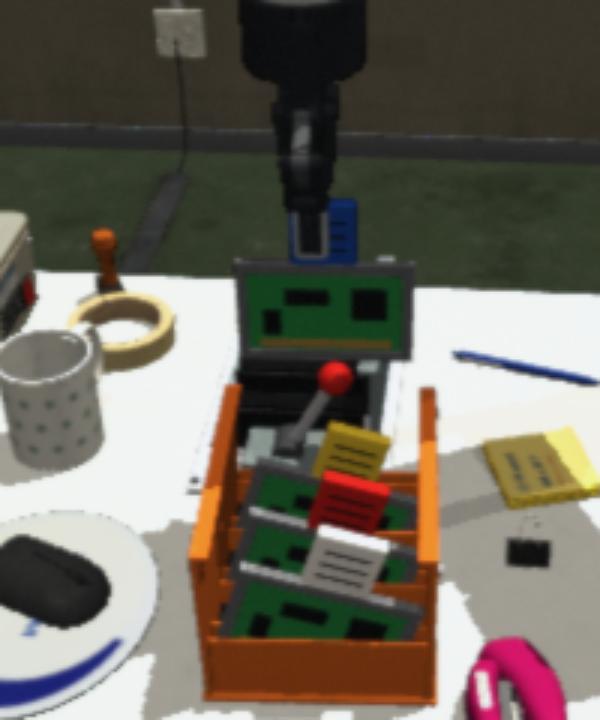

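The knock has shifted the rack about +50 mm in y; the red ball is now at crop (395,172). It's still open. I'll look with the wrist camera from beside the rack, keeping the card held high.

```bash
python3 - <<'E'
from h import *
cardpose(BOX,0,-.078,.2,0)
rv=[np.pi/2**.5,np.pi/2**.5,0]
manip.movep([.47,.02,.30],rv); manip.wait(.3)
o=manip.get_obs(); im,d=cams.read_camera('wrist'); cv2.imwrite('pics/w5.png',im); np.save('pics/w5.npy',d); np.save('pics/w5_o.npy',o,allow_pickle=True)
print(locate_rack('wrist',im,d,o,True), o['tool_pos'],F_()); print(rack_frame('wrist'))
p,d=cams.read_camera('side');cv2.imwrite('pics/side6.png',p); np.save('pics/side6.npy',d)
E
```

```text
149 [0.51431008 0.00123817] (np.float64(0.014051782606831154), np.float64(0.017266700549430657)) 0.062027142536364654
1172 [0.51419775 0.10092799] (np.float64(0.014827757539805475), np.float64(0.13288144419396553)) -0.00011676142535484223
None [0.4702725  0.02072644 0.29980596] (array([ 0.2,  0.8, -0.5]), 22.64)
None
```

View pics/w5.png

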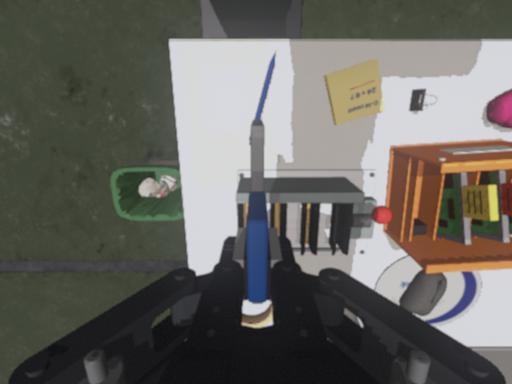

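View pics/side6.png

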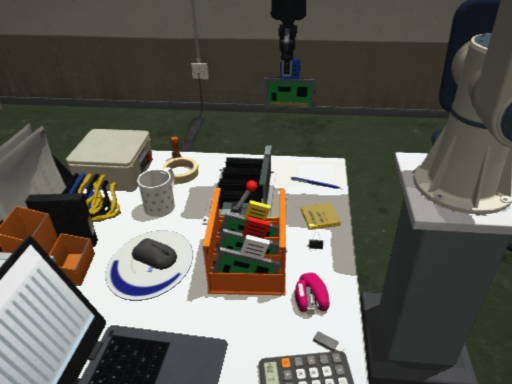

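The card hides part of the lip (around (257,190)), so I'll shift the hand further to -y.

```bash
python3 - <<'E'
from h import *
rv=[np.pi/2**.5,np.pi/2**.5,0]
manip.movep([.47,-.06,.30],rv); manip.wait(.4)
o=manip.get_obs(); im,d=cams.read_camera('wrist'); cv2.imwrite('pics/w6.png',im); np.save('pics/w6.npy',d); np.save('pics/w6_o.npy',o,allow_pickle=True)
print(locate_rack('wrist',im,d,o,True)); F=rack_frame('wrist'); print(F.round(4)); np.save('F.npy',F)
Fi=np.linalg.inv(F); W=cloud('wrist',d,o); Q=W@Fi[:3,:3].T+Fi[:3,3]; rx,ry,z=Q[...,0],Q[...,1],Q[...,2]
m=(z>.046)&(z<.054)&(abs(rx)<.05)&(abs(ry)<.1)
h,e=np.histogram(ry[m],np.arange(-.1,.1001,.002)); print([(round(float(a)*1e3),int(n)) for a,n in zip(e,h) if n])
m=(z>.012)&(z<.017)&(rx>.05)&(rx<.085)&(abs(ry)<.1); print('stop',m.sum(),np.percentile(rx[m],[2,50,98]))
b=proj('wrist',(F@[-.038,.112,.1,1])[:3],o); print('ball pred px',b)
E
```

```text
1531 [0.51419172 0.08004019] (np.float64(0.014545688831802739), np.float64(0.17402270308471438)) 0.0014120175343227159
(array([0.51419172, 0.08004019]), np.float64(0.0014120175343227159), (np.float64(0.014545688831802739), np.float64(0.17402270308471438)))
[[ 1.     -0.0014  0.      0.5752]
 [ 0.0014  1.      0.      0.0802]
 [ 0.      0.      1.      0.    ]
 [ 0.      0.      0.      1.    ]]
[(-92, 23), (-90, 59), (-88, 46), (-86, 17), (-72, 1), (-70, 47), (-68, 73), (-66, 55), (-64, 16), (-40, 32), (-38, 69), (-36, 44), (-34, 14), (-20, 4), (-18, 56), (-16, 84), (-14, 49), (-12, 10), (12, 34), (14, 78), (16, 29), (18, 14), (32, 4), (34, 55), (36, 90), (38, 45), (40, 12), (64, 48), (66, 78), (68, 18), (70, 5), (84, 4), (86, 71), (88, 90), (90, 47), (92, 8)]
stop 182 [0.05178002 0.06592114 0.07015812]
ball pred px [438.00750301 214.42944169]
```

View pics/w6.png

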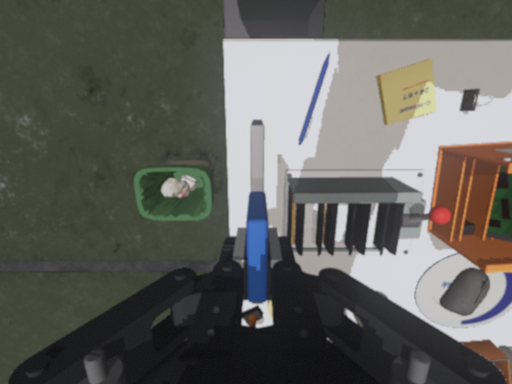

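```bash
python3 - <<'E'
from h import *
d=np.load('pics/side6.npy'); W=cloud('side',d); o=np.load('pics/w5_o.npy',allow_pickle=True).item()
T=np.eye(4);T[:3,:3]=R.from_rotvec(o['orientation']).as_matrix();T[:3,3]=o['tool_pos']; Ti=np.linalg.inv(T)
Q=W@Ti[:3,:3].T+Ti[:3,3]   # tool frame: y= card x - , z = down
m=(d>0)&(np.abs(Q[...,0])<.03)&(np.abs(Q[...,1])<.1)&(Q[...,2]>.012)&(Q[...,2]<.12)
cx=Q[...,1][m]+.008; cz=.084-Q[...,2][m]; lat=Q[...,0][m]
print(m.sum(),'lat',np.percentile(lat,[2,50,98]).round(4))
print('cz',np.percentile(cz,[1,50,99]).round(4),'cx',np.percentile(cx,[1,50,99]).round(4))
rect=cv2.minAreaRect(np.c_[cx,cz].astype(np.float32)); print(rect)
A=np.c_[cx,cz,np.ones(m.sum())]; print('plane lat=',np.linalg.lstsq(A,lat,rcond=None)[0])
for lo,hi in [(-.05,-.03),(-.03,-.01),(-.01,.01),(.01,.03),(.03,.05)]:
    k=(cx>lo)&(cx<hi); print(lo,np.percentile(cz[k],[3,97]).round(4))
# wrist
d=np.load('pics/w6.npy'); o=np.load('pics/w6_o.npy',allow_pickle=True).item(); c=cams.calibration('wrist')
W=cloud('wrist',d,o);T[:3,:3]=R.from_rotvec(o['orientation']).as_matrix();T[:3,3]=o['tool_pos']; Ti=np.linalg.inv(T)
Q=W@Ti[:3,:3].T+Ti[:3,3]
for v in range(118,200,8):
    r=Q[v,245:272]; k=(np.abs(r[:,0])<.02)&(r[:,2]<.15)&(r[:,2]>-.1); print(v,r[k].mean(0).round(4) if k.any() else None, np.ptp(r[k][:,0]) if k.any() else '')
E
```

```text
1473 lat [-0.0022  0.0017  0.0059]
cz [-0.001   0.0354  0.071 ] cx [-0.0566  0.001   0.0603]
((0.0014815665781497955, 0.03458807244896889), (0.07461411505937576, 0.11873601377010345), 89.88591766357422)
plane lat= [-0.00191877 -0.00554794  0.00200426]
-0.05 [-0.      0.0706]
-0.03 [0.0016 0.0689]
-0.01 [-0.0002  0.069 ]
0.01 [0.0001 0.0701]
0.03 [0.0018 0.0704]
118 None 
126 [ 0.0006 -0.0659  0.0101] 0.007264327998870904
134 [ 0.0006 -0.0616  0.0098] 0.007342960199336203
142 [ 0.0006 -0.0571  0.0098] 0.007357481247659808
150 [ 0.0006 -0.0526  0.0101] 0.007455881903038912
158 [ 0.0006 -0.048   0.0099] 0.007504723326902926
166 [ 0.0006 -0.0433  0.01  ] 0.007616434521550308
174 [ 0.0006 -0.0385  0.01  ] 0.007708469563448832
182 [ 0.0006 -0.0337  0.0098] 0.007721614752416263
190 [ 0.0006 -0.0288  0.0094] 0.007807379848096256
198 [ 0.0006 -0.0289 -0.0052] 0.009425485410697015
```

Held-card measurement from the wrist camera: it's level, the lateral offset is 0.6 mm, and the TCP is at about x 8.5, z 86 mm in the card frame. Inserting into slot -78.

```bash
cat >> h.py <<'E'
def ins(F,y,tx,bz,th,g,vel=.08,lin=True):
    """card pose by near-top-corner x (tx) and near-bottom-corner height bz"""
    bx=tx+.076*np.sin(th); cardpose(F,bx+.06*np.cos(th),y,bz+.06*np.sin(th),th,lin=lin,vel=vel,g=g)
class Stop(Exception): pass
def chk(lbl,f0,lim=12):
    f=manip.get_obs()['contact_force']-f0; print(lbl,f.round(1))
    if np.abs(f).max()>lim: raise Stop(lbl)
E
python3 - <<'E'
from h import *
F=np.load('F.npy'); g=(.0085,.086); y=-.078
ins(F,y,-.048,.16,.30,g,lin=False); manip.wait(.4)
f0=manip.get_obs()['contact_force']; print(f0)
for bz in [.1,.06,.048,.04,.03,.02,.014,.011,.0095]:
    ins(F,y,-.048,bz,.30,g,vel=.06 if bz<.1 else .12); chk(bz,f0)
p,d=cams.read_camera('side');cv2.imwrite('pics/side7.png',cv2.resize(p[100:260,200:360],None,fx=4,fy=4))
p,d=cams.read_camera('wrist');cv2.imwrite('pics/w7.png',p)
print(F_())
E
```

```text
[-0.19375271  0.23673976 -0.85703257]
0.1 [ 0.1 -0.8  0.6]
0.06 [-0.  -0.  -0.2]
0.048 [ 0.6 -0.6  0.7]
0.04 [-0.  -0.3  0.6]
0.03 [ 0.5 -0.3 -0.1]
0.02 [ 0.3 -1.1  0.1]
0.014 [ 0.1 -0.2 -1. ]
0.011 [0.5 0.2 0.1]
0.0095 [-0.3 -0.5 -0.4]
(array([-0.3, -0.1, -1.7]), 28.54)
```

View pics/side7.png

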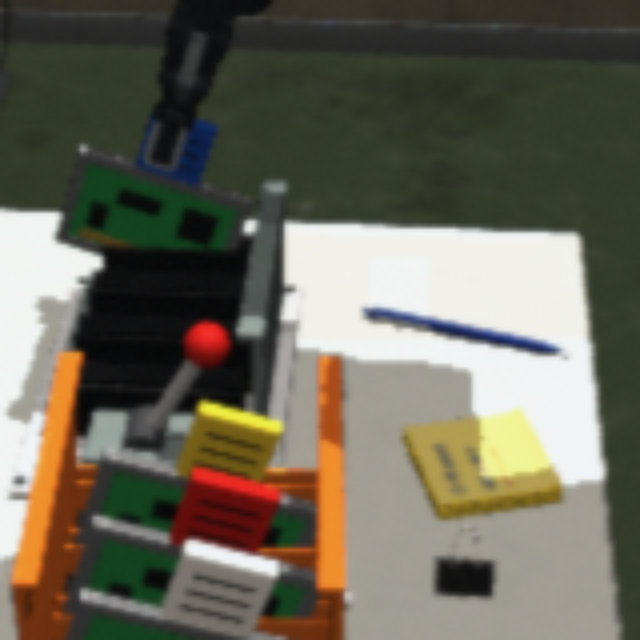

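View pics/w7.png

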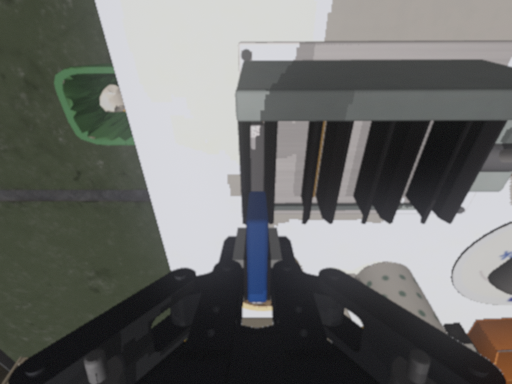

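The card is down in the slot with no contact force; its near top corner, at (257,127) in the wrist view, is just clear of the lip. Next it slides under and straightens.

```bash
python3 - <<'E'
from h import *
F=np.load('F.npy'); g=(.0085,.086); y=-.078
manip.wait(.2); f0=manip.get_obs()['contact_force']
bz=.0095
while bz>.005:
    bz-=.0007; ins(F,y,-.048,bz,.30,g,vel=.02); manip.wait(.05); f=manip.get_obs()['contact_force']-f0
    if f[2]>3: break
print('floor at',bz,f.round(1)); bz+=.0012
for tx in [-.052,-.056,-.059,-.0603]:
    ins(F,y,tx,bz,.30,g,vel=.03); chk(tx,f0)
for th in [.25,.2,.15,.1,.07,.05,.035,.02,.01,0]:
    ins(F,y,-.0605,bz,th,g,vel=.03); chk(th,f0,15)
p,d=cams.read_camera('side');cv2.imwrite('pics/side8.png',cv2.resize(p[100:260,200:360],None,fx=4,fy=4))
p,d=cams.read_camera('wrist');cv2.imwrite('pics/w8.png',p)
print(F_(),bz)
E
```

```text
floor at 0.006000000000000001 [-0.8  0.1  7.4]
-0.052 [-0.4  0.   1.8]
-0.056 [-0.3 -0.2  1.6]
-0.059 [-0.8  0.   0.8]
-0.0603 [-0.  -0.2  1.5]
0.25 [1.9 0.2 4.9]
0.2 [2.5 0.6 8.8]
0.15 [ 2.3 -0.5 12.8]
0.1 [ 3.3 -0.2 18.3]Traceback (most recent call last):
  File "<stdin>", line 12, in <module>
  File "h.py", line 81, in chk
    if np.abs(f).max()>lim: raise Stop(lbl)
                            ^^^^^^^^^^^^^^^
h.Stop: 0.1
```

```bash
python3 - <<'E'
from h import *
F=np.load('F.npy'); g=(.0065,.0877); y=-.078
f0=np.array([-.3,0,-1.5])
ins(F,y,-.0590,.0087,.10,g,vel=.02); chk('up',f0,40)
ins(F,y,-.0605,.0087,.10,g,vel=.02); chk('x',f0,20)
for th in [.07,.05,.035,.02,.01,0]:
    ins(F,y,-.0605,.0085,th,g,vel=.03); chk(th,f0,15)
p,d=cams.read_camera('side');cv2.imwrite('pics/side8.png',cv2.resize(p[100:260,200:360],None,fx=4,fy=4))
p,d=cams.read_camera('wrist');cv2.imwrite('pics/w8.png',p)
print(F_())
E
```

```text
up [-0.4 -0.8  1.8]
x [-0.4  0.2 -0. ]
0.07 [0.7 0.4 2.4]
0.05 [ 0.9 -0.6  1.3]
0.035 [ 0.6 -0.5  2.2]
0.02 [0.4 0.3 3.1]
0.01 [ 1.7 -0.2  3.5]
0 [1.4 0.3 3.7]
(array([0.6, 0.1, 2.6]), 34.47)
```

View pics/side8.png

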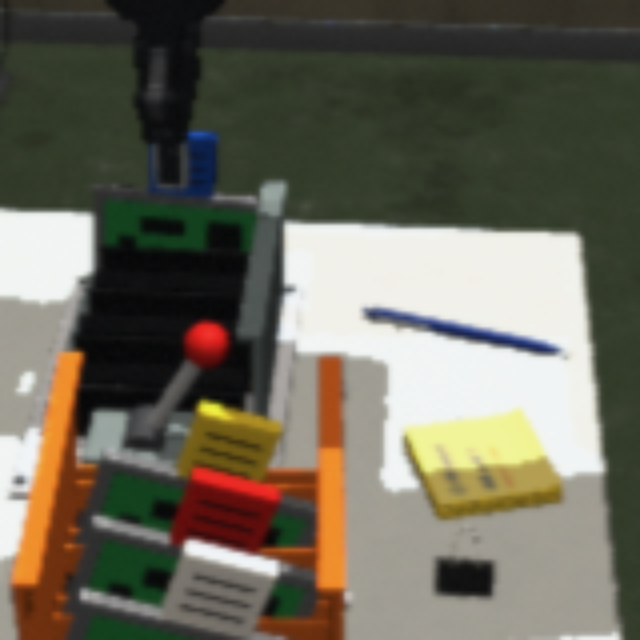

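View pics/w8.png

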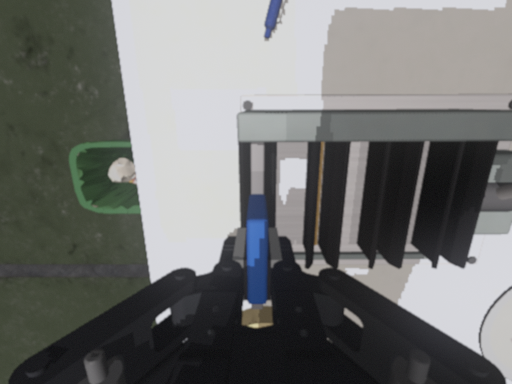

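The side view shows the blue card level between the guides, with its near top corner under the lip. I'll release it and check from above.

```bash
cat >> h.py <<'E'
def retreat(F,y,g,dz=.13):
    manip.set_gripper(.032); p=manip.get_obs()['tool_pos'].copy(); p[2]+=.03; manip.movel(p,vel=.08); p[2]+=dz-.03; manip.movel(p,vel=.2)
def seated(F,d,o,slots):
    Fi=np.linalg.inv(F); W=cloud('wrist',d,o); Q=W@Fi[:3,:3].T+Fi[:3,3]; rx,ry,z=Q[...,0],Q[...,1],Q[...,2]
    for s in slots:
        m=(abs(ry-s)<.008)&(z>.07)&(z<.1)&(abs(rx)<.075)&(rx>-.051)&(d>0)
        t=(abs(ry-s)<.008)&(z>.11)&(z<.15)&(abs(rx)<.075)&(d>0)
        if m.sum()<10: print(s,'no card pts'); continue
        near=m&(rx<-.025); far=m&(rx>.025)
        print(s,m.sum(),'edge z near %.4f far %.4f'%(np.median(z[near]),np.median(z[far]) if far.any() else np.nan),'xmax %.4f'%np.percentile(rx[m],99),'y near %.4f far %.4f'%(np.median(ry[near]),np.median(ry[far]) if far.any() else np.nan),'tab z',np.percentile(z[t],98).round(4) if t.any() else None,'tab x',np.percentile(rx[t],[1,99]).round(4) if t.any() else None)
E
python3 - <<'E'
from h import *
F=np.load('F.npy'); g=(.0065,.0877); y=-.078
retreat(F,y,g); print(F_())
rv=[np.pi/2**.5,np.pi/2**.5,0]
manip.movep([.47,.0,.30],rv); manip.wait(.3)
o=manip.get_obs(); im,d=cams.read_camera('wrist'); cv2.imwrite('pics/w9.png',im)
F2=rack_frame('wrist'); print(F2); seated(F2,d,o,[-.078]); np.save('F.npy',F2)
print(F_())
E
```

```text
(array([-0.4,  0.4, -0.5]), 35.99)
[[ 0.99999922 -0.00125061  0.          0.57502549]
 [ 0.00125061  0.99999922  0.          0.08085864]
 [ 0.          0.          1.          0.        ]
 [ 0.          0.          0.          1.        ]]
-0.078 154 edge z near 0.0847 far 0.0890 xmax 0.0611 y near -0.0782 far -0.0782 tab z 0.1331 tab x [-0.0224  0.0204]
(array([-0.2, -0.3,  0.9]), 37.13)
```

View pics/w9.png

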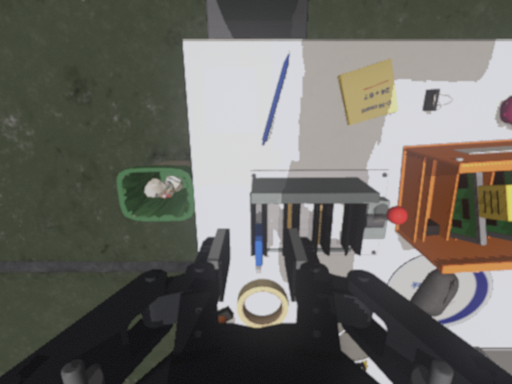

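The blue card's far edge reads 4 mm high, 89 against 84.7 mm, so it isn't fully home. I'll press its far end down gently with closed fingers.

```bash
cat >> h.py <<'E'
def press(F,y,x=.043,lim=18,zend=.0835,zs=.10):
    manip.set_gripper(0.0,40)
    goto(F,x,y,.2,lin=False); manip.wait(.2); goto(F,x,y,zs,vel=.1); manip.wait(.2)
    f0=manip.get_obs()['contact_force']; z=zs; L=[]
    while z>zend:
        z-=.001; goto(F,x,y,z,vel=.02); f=manip.get_obs()['contact_force']-f0; L.append((round(z*1e3,1),*f.round(1)))
        if np.linalg.norm(f)>lim: break
    print(L[-12:]); goto(F,x,y,.2,vel=.2)
E
python3 - <<'E'
from h import *
F=np.load('F.npy')
press(F,-.078)
rv=[np.pi/2**.5,np.pi/2**.5,0]
manip.set_gripper(.032)
manip.movep([.47,-.02,.30],rv); manip.wait(.3)
o=manip.get_obs(); im,d=cams.read_camera('wrist'); cv2.imwrite('pics/w10.png',im)
F2=rack_frame('wrist'); print(F2.round(4)); seated(F2,d,o,[-.078]); np.save('F.npy',F2)
print(F_())
E
```

```text
[(94.0, np.float64(-1.2), np.float64(0.1), np.float64(-0.9)), (93.0, np.float64(-0.3), np.float64(-0.8), np.float64(-1.4)), (92.0, np.float64(-0.9), np.float64(-0.3), np.float64(-1.0)), (91.0, np.float64(-1.0), np.float64(0.0), np.float64(-1.1)), (90.0, np.float64(-0.1), np.float64(0.3), np.float64(-0.5)), (89.0, np.float64(0.5), np.float64(-0.8), np.float64(0.6)), (88.0, np.float64(-0.5), np.float64(-0.6), np.float64(-0.8)), (87.0, np.float64(0.0), np.float64(0.5), np.float64(-0.6)), (86.0, np.float64(-0.3), np.float64(-0.3), np.float64(-1.0)), (85.0, np.float64(-1.0), np.float64(-0.5), np.float64(-0.4)), (84.0, np.float64(-0.4), np.float64(0.1), np.float64(1.2)), (83.0, np.float64(-2.1), np.float64(0.6), np.float64(9.4))]
[[ 1.     -0.001   0.      0.5751]
 [ 0.001   1.      0.      0.0805]
 [ 0.      0.      1.      0.    ]
 [ 0.      0.      0.      1.    ]]
-0.078 200 edge z near 0.0836 far 0.0833 xmax 0.0633 y near -0.0783 far -0.0791 tab z 0.1298 tab x [-0.018   0.0246]
(array([-0.2,  0.5, -0.4]), 46.52)
```

Blue is now home: edge heights 83.6 and 83.3 mm, tab top 129.8 mm. Next is the yellow card.

```bash
cat >> h.py <<'E'
def pick(Y,gc=(.008,.083)):
    manip.set_gripper(.032,60)
    cardpose(BOX,.0116,Y,.0243,.31,lin=False,g=(gc[0],.16)); manip.wait(.2)
    f0=manip.get_obs()['contact_force']
    cardpose(BOX,.0116,Y,.0243,.31,vel=.1,g=gc); chk('down',f0)
    manip.set_gripper(0,60); print('grip',manip.get_obs()['opening'])
    cardpose(BOX,.0116,Y,.0283,.31,vel=.05,g=gc); chk('l4',f0)
    for k in range(1,5):
        a=k/4; cardpose(BOX,.0116*(1-a)-.001*a,Y,.0283+(.044-.0283)*a,.31*(1-a),vel=.06,g=gc); chk(k,f0)
    for z in [.052,.06,.07,.085,.105,.13,.165]:
        cardpose(BOX,-.001,Y,z,0,vel=.08 if z<.13 else .15,g=gc); chk(z,f0)
    cardpose(BOX,-.001,Y,.21,0,vel=.2,g=gc)
def handcard(d,o):
    c=cams.calibration('wrist')['hand_eye']; K=cams.calibration('wrist')['camera_matrix']
    v,u=np.mgrid[:384,:512]; P=np.stack([(u-K[0,2])/K[0,0]*d,(v-K[1,2])/K[1,1]*d,d],-1)@c[:3,:3].T+c[:3,3]
    m=(abs(P[...,0])<.012)&(P[...,2]>-.002)&(P[...,2]<.02)&(P[...,1]<-.028)&(P[...,1]>-.09)&(d>0)
    Q=P[m]; f=np.polyfit(Q[:,1],Q[:,2],1); print('hand: lat %.4f topz %.4f slope %.4f near end %.4f'%(np.median(Q[:,0]),np.median(Q[:,2]),f[0],np.percentile(Q[:,1],1)))
    return np.median(Q[:,2]),np.percentile(Q[:,1],1)
def look(pos,name,slots=()):
    manip.movep(pos,[np.pi/2**.5,np.pi/2**.5,0]); manip.wait(.3)
    o=manip.get_obs(); im,d=cams.read_camera('wrist'); cv2.imwrite(f'pics/{name}.png',im)
    F=rack_frame('wrist')
    if F is None: print('no rack'); return None,d,o
    print('rack',F[:2,3].round(4),round(float(np.arctan2(F[1,0],F[0,0])),4)); np.save('F.npy',F); seated(F,d,o,slots); return F,d,o
E
python3 - <<'E'
from h import *
pick(-.026)
F,d,o=look([.47,-.06,.30],'w11',[-.078]); handcard(d,o); print(F_())
p,d=cams.read_camera('side');cv2.imwrite('pics/side11.png',p)
E
```

```text
down [-1.1  0.4 -1.2]
grip 0.009643857873623407
l4 [ 0.7  0.2 -2. ]
1 [-0.8  0.  -2.4]
2 [-0.5  0.4 -2.2]
3 [-0.2  0.4 -2.1]
4 [-0.   0.6 -2.7]
0.052 [-0.3 -0.2 -2.2]
0.06 [-0.1 -0.  -1.8]
0.07 [-0.3  0.6 -1. ]
0.085 [-0.7  0.7 -2. ]
0.105 [ 0.4  1.  -2. ]
0.13 [-0.3  1.  -1.7]
0.165 [-1.   0.  -2.3]
rack [0.5752 0.0801] 0.0009
-0.078 228 edge z near 0.0838 far 0.0832 xmax 0.0449 y near -0.0779 far -0.0803 tab z 0.13 tab x [-0.0178  0.0252]
hand: lat 0.0009 topz 0.0091 slope -0.0728 near end -0.0668
(array([-0.2, -0.4, -1.8]), 55.29)
```

View pics/w11.png

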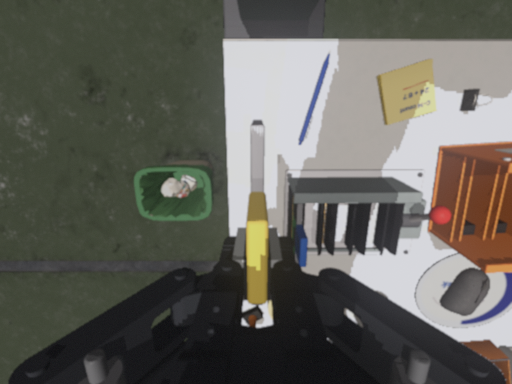

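View pics/side11.png

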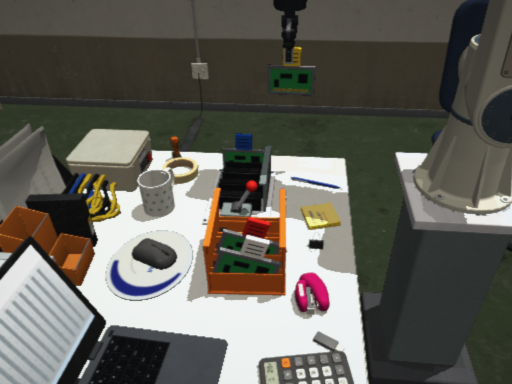

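Yellow is held level with no contact, and the rack reads (0.5752, 0.0801), unchanged. Inserting it in slot -26.

```bash
cat >> h.py <<'E'
def insert(F,y,g,tag):
    ins(F,y,-.048,.16,.30,g,lin=False); manip.wait(.4)
    f0=manip.get_obs()['contact_force']
    for bz in [.1,.06,.048,.04,.03,.02,.014,.0105]:
        ins(F,y,-.048,bz,.30,g,vel=.06 if bz<.1 else .12); chk(bz,f0)
    manip.wait(.2); f0=np.mean([manip.get_obs()['contact_force'] for _ in range(1)],0)
    bz=.0105
    while bz>.004:
        bz-=.0007; ins(F,y,-.048,bz,.30,g,vel=.02); manip.wait(.05); f=manip.get_obs()['contact_force']-f0
        if f[2]>3: break
    print('floor at',round(bz,4),f.round(1)); bz+=.001
    for tx in [-.052,-.056,-.059,-.0605]:
        ins(F,y,tx,bz,.30,g,vel=.03); chk(tx,f0)
    tx=-.0605
    for th in [.25,.2,.15,.1,.07,.05,.035,.02,.01,0,-.01]:
        ins(F,y,tx,bz,th,g,vel=.04); f=manip.get_obs()['contact_force']-f0
        if f[2]>6 and th>.03: bz+=.0005
        chk((th,round(bz,4)),f0,18)
    p,d=cams.read_camera('side');cv2.imwrite(f'pics/side{tag}.png',cv2.resize(p[100:260,200:360],None,fx=4,fy=4))
E
python3 - <<'E'
from h import *
F=np.load('F.npy'); insert(F,-.0263,(.007,.0866),'12'); print(F_())
E
```

```text
0.1 [-0.1 -0.6 -0.4]
0.06 [-0.1 -0.4  1.2]
0.048 [ 0.5 -0.5 -0.5]
0.04 [-0.5 -1.   0.1]
0.03 [-1.2  1.   0.4]
0.02 [-0.4  0.  -0.3]
0.014 [-0.6  0.2  0.4]
0.0105 [ 0.1 -0.3 -0.1]
floor at 0.0056 [-0.5  0.5  3.9]
-0.052 [ 0.3 -0.1  0.6]
-0.056 [-0.3  0.1  0.3]
-0.059 [-0.1 -0.1  0.8]
-0.0605 [0.2 0.5 0.2]
(0.25, 0.0066) [-0.2 -0.5 -0.2]
(0.2, 0.0066) [1.4 0.1 2.1]
(0.15, 0.0071) [2.  0.6 8.7]
(0.1, 0.0076) [ 1.6 -0.1  8.1]
(0.07, 0.0076) [1.3 0.5 4.6]
(0.05, 0.0076) [ 1.1 -0.1  5.5]
(0.035, 0.0076) [ 0.5 -0.   5.5]
(0.02, 0.0076) [1.9 0.5 5.9]
(0.01, 0.0076) [1.8 0.7 7. ]
(0, 0.0076) [ 3.6 -0.2  7.2]
(-0.01, 0.0076) [3.  0.1 7.9]
(array([ 3.2, -0.1,  5.7]), 65.84)
```

View pics/side12.png

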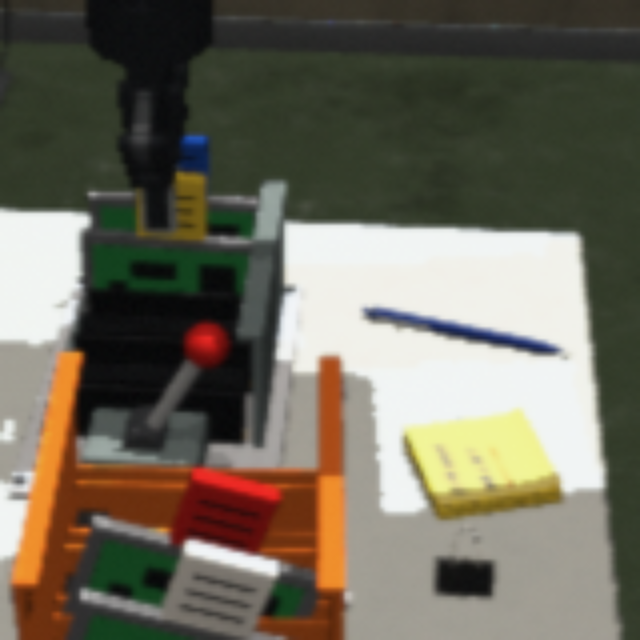

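```bash
python3 - <<'E'
from h import *
F=np.load('F.npy'); retreat(F,-.026,None)
F,d,o=look([.47,.0,.30],'w13',[-.078,-.026]); print(F_())
E
```

```text
rack [0.5751 0.0809] 0.0009
-0.078 162 edge z near 0.0840 far 0.0840 xmax 0.0625 y near -0.0779 far -0.0778 tab z 0.13 tab x [-0.0178  0.0245]
-0.026 156 edge z near 0.0838 far nan xmax -0.0138 y near -0.0266 far nan tab z 0.1255 tab x [-0.0193 -0.0185]
(array([ 0.7,  0.9, -0.1]), 68.54)
```

View pics/w13.png

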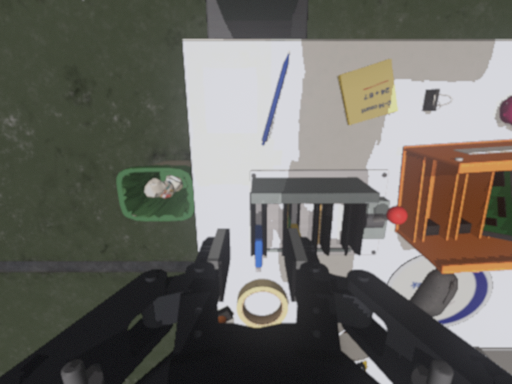

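The finger hides yellow here, so I'll look from y = 0.055.

```bash
python3 - <<'E'
from h import *
F,d,o=look([.46,.055,.30],'w14',[-.078,-.026]); print(F_())
E
```

```text
rack [0.5751 0.0813] 0.0098
-0.078 109 edge z near 0.0834 far nan xmax -0.0216 y near -0.0778 far nan tab z None tab x None
-0.026 171 edge z near 0.0836 far 0.0834 xmax 0.0611 y near -0.0256 far -0.0266 tab z 0.1301 tab x [-0.0198  0.0233]
(array([ 0.1, -0.4, -0.2]), 69.42)
```

View pics/w14.png

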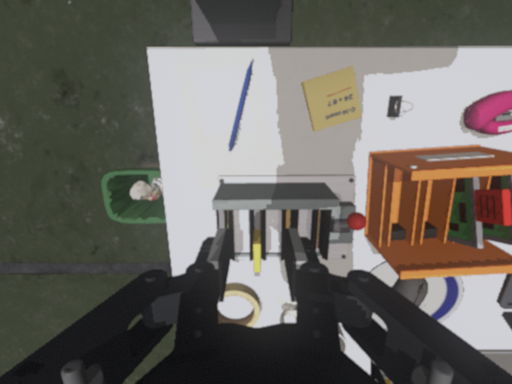

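Yellow is home (edges 83.6/83.4 mm, x about +1.7 mm). Next is the red card.

```bash
python3 - <<'E'
from h import *
pick(.026)
F,d,o=look([.47,-.06,.30],'w15',[-.078,-.026]); handcard(d,o); print(F_())
E
```

```text
down [-0.1 -0.5 -0.5]
grip 0.009265566386104
l4 [ 0.2 -0.3 -1.7]
1 [-1.5 -0.7 -2.2]
2 [-0.4 -0.8 -2.5]
3 [ 0.2 -0.5 -2.3]
4 [-0.4 -0.7 -2.1]
0.052 [-0.2 -0.5 -2. ]
0.06 [-0.6 -0.2 -2.1]
0.07 [-0.4 -1.  -3. ]
0.085 [ 0.2 -0.  -2.4]
0.105 [-0.1 -1.1 -1.6]
0.13 [ 0.3  0.1 -2.2]
0.165 [-0.7 -0.7 -2.6]
rack [0.5752 0.0801] 0.001
-0.078 229 edge z near 0.0836 far 0.0832 xmax 0.0454 y near -0.0780 far -0.0802 tab z 0.1299 tab x [-0.0179  0.0246]
-0.026 371 edge z near 0.0837 far 0.0832 xmax 0.0563 y near -0.0269 far -0.0278 tab z 0.1299 tab x [-0.0197  0.0234]
hand: lat 0.0009 topz 0.0089 slope -0.0788 near end -0.0670
(array([ 0.4,  0.2, -1.1]), 78.29)
```

View pics/w15.png

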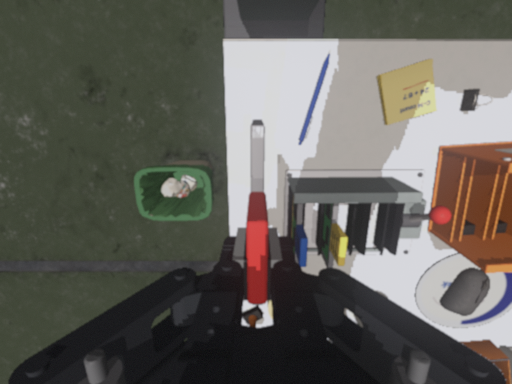

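Red is held the same way as yellow, and both seated cards still read home. Inserting red in slot +26.

```bash
python3 - <<'E'
from h import *
F=np.load('F.npy'); insert(F,.0257,(.0065,.0870),'16'); print(F_())
retreat(F,.026,None)
F,d,o=look([.46,.105,.30],'w16',[-.026,.026]); print(F_())
E
```

```text
0.1 [ 1.  -0.6  0.9]
0.06 [ 0.6 -0.4 -0.1]
0.048 [ 0.6 -0.6  0.7]
0.04 [-0.7 -1.6  0.4]
0.03 [-0.4 -0.8  0.3]
0.02 [ 0.5 -0.4 -0.1]
0.014 [-0.3 -0.1  0.7]
0.0105 [0.1 0.2 1. ]
floor at 0.0049 [-1.2  0.6  6.9]
-0.052 [0.2 0.7 0.8]
-0.056 [ 0.7 -0.   1. ]
-0.059 [0.5 0.7 1.1]
-0.0605 [2.5 1.  0.8]
(0.25, 0.0059) [3.5 1.2 3.3]
(0.2, 0.0064) [3.  0.4 7.1]
(0.15, 0.0064) [3.2 2.  5.3]
(0.1, 0.0069) [1.8 1.6 8.1]
(0.07, 0.0069) [2.2 2.1 4.4]
(0.05, 0.0069) [1.8 1.3 3.9]
(0.035, 0.0069) [0.8 2.1 3.7]
(0.02, 0.0069) [0.7 0.9 3.4]
(0.01, 0.0069) [1.2 0.9 2.9]
(0, 0.0069) [1.6 1.3 3.6]
(-0.01, 0.0069) [1.5 1.2 3.9]
(array([ 2.3, -0.1,  2.5]), 89.22)
rack [0.5752 0.0811] 0.0051
-0.026 108 edge z near 0.0836 far nan xmax -0.0205 y near -0.0260 far nan tab z None tab x None
0.026 142 edge z near 0.0838 far 0.0837 xmax 0.0584 y near 0.0252 far 0.0246 tab z 0.13 tab x [-0.0221  0.021 ]
(array([-0.9, -0.2,  0.1]), 91.92)
```

View pics/side16.png

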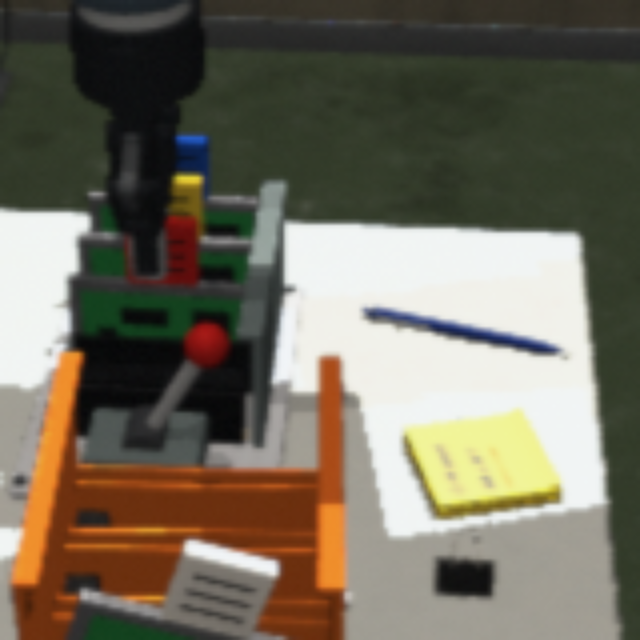

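View pics/w16.png

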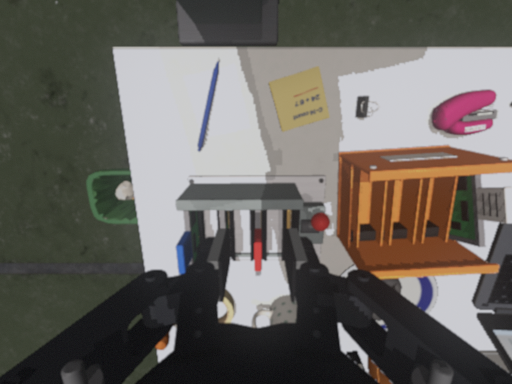

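Red is home (83.8/83.7 mm). Last is the white card.

```bash
python3 - <<'E'
from h import *
pick(.078)
F,d,o=look([.47,-.06,.30],'w17',[-.078,-.026,.026]); handcard(d,o); print(F_())
E
```

```text
down [-1.2 -0.3  1.3]
grip 0.00957440867608082
l4 [-0.1 -0.4 -1.1]
1 [-1.2 -1.2 -2. ]
2 [-1.2 -0.7 -0.6]
3 [-1.6 -0.9 -0.5]
4 [-1.1 -0.9 -0.9]
0.052 [-0.6 -1.1 -1. ]
0.06 [-0.5 -0.8 -1. ]
0.07 [-0.9  0.4 -1.1]
0.085 [-0.4 -0.4 -1.1]
0.105 [-1.7 -0.7 -1.1]
0.13 [-0.5 -0.2 -1.1]
0.165 [-1.8 -0.9 -1.2]
rack [0.5752 0.0802] 0.001
-0.078 229 edge z near 0.0835 far 0.0833 xmax 0.0450 y near -0.0781 far -0.0805 tab z 0.1298 tab x [-0.018   0.0251]
-0.026 369 edge z near 0.0835 far 0.0832 xmax 0.0570 y near -0.0270 far -0.0279 tab z 0.13 tab x [-0.0197  0.0235]
0.026 495 edge z near 0.0836 far 0.0834 xmax 0.0581 y near 0.0244 far 0.0238 tab z 0.1299 tab x [-0.0222  0.0208]
hand: lat 0.0004 topz 0.0089 slope -0.0738 near end -0.0670
(array([ 0.9,  0.2, -0. ]), 100.94)
```

View pics/w17.png

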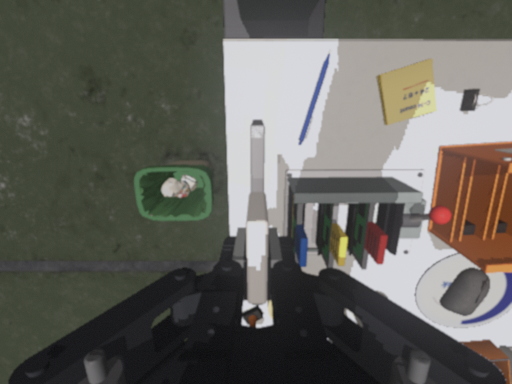

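The three seated cards still read home and white is held level. Inserting in slot +78; the ball is at (441,215), clear of the fingers.

```bash
python3 - <<'E'
from h import *
F=np.load('F.npy'); insert(F,.0781,(.0065,.0870),'18'); print(F_())
retreat(F,.078,None)
F,d,o=look([.46,.155,.30],'w18',[.026,.078]); print(F_())
E
```

```text
0.1 [-0.2 -0.4 -0.6]
0.06 [-1.2 -0.6  0.3]
0.048 [-0.7 -1.5  0.2]
0.04 [-0.4 -0.4  0.9]
0.03 [-0.3 -0.5  1.8]
0.02 [-0.4 -0.2  0.9]
0.014 [-0.4 -0.9 -0. ]
0.0105 [-0.7 -0.1  0.6]
floor at 0.0049 [-1.1 -0.   7.6]
-0.052 [-1.5 -0.4  1.3]
-0.056 [-0.6  0.6  1.4]
-0.059 [-0.4 -0.7  1.4]
-0.0605 [-0.3 -0.3 -0.3]
(0.25, 0.0059) [ 1.  -0.3  1.8]
(0.2, 0.0064) [2.1 0.6 6.7]
(0.15, 0.0064) [ 1.9 -0.1  5.5]
(0.1, 0.0069) [2.  0.9 6.6]
(0.07, 0.0069) [1.8 1.1 3.1]
(0.05, 0.0069) [-0.5 -0.8  2. ]
(0.035, 0.0069) [ 0.1 -0.4  1.6]
(0.02, 0.0069) [0.1 0.1 1.2]
(0.01, 0.0069) [-0.9 -0.2  1.1]
(0, 0.0069) [-1.2 -0.1  0.2]
(-0.01, 0.0069) [-0.6 -0.5  0.5]
(array([-0.5, -0.6,  0.3]), 112.02)
rack [0.5751 0.0813] 0.0058
0.026 112 edge z near 0.0837 far 0.0804 xmax 0.0570 y near 0.0259 far 0.0290 tab z None tab x None
0.078 140 edge z near 0.0838 far 0.0836 xmax 0.0590 y near 0.0778 far 0.0774 tab z 0.13 tab x [-0.0219  0.0215]
(array([-0.2,  0.2, -0.5]), 114.72)
```

View pics/side18.png

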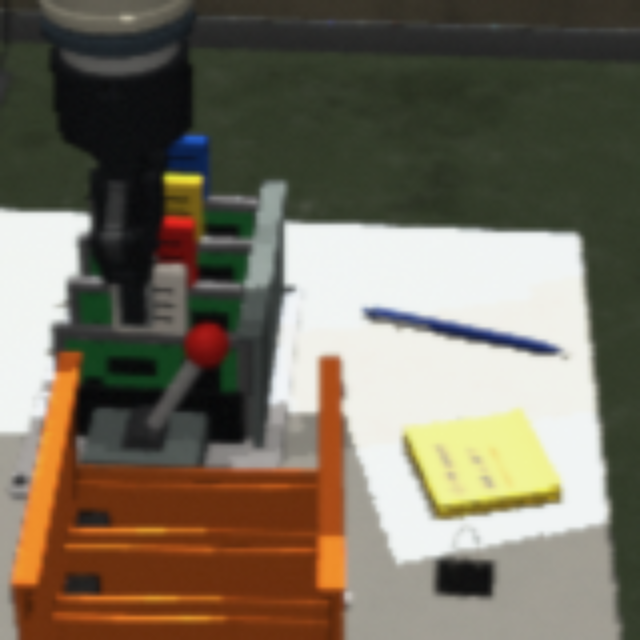

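View pics/w18.png

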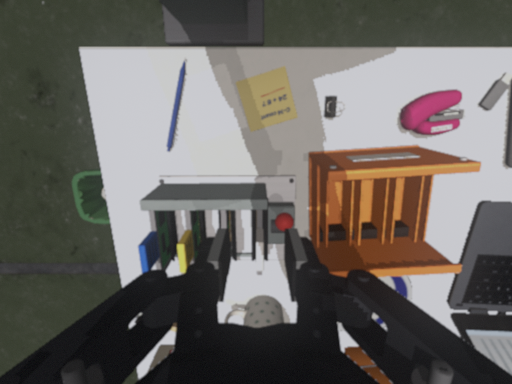

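White is home (83.8/83.6 mm). Now I push the lever over to lock.

```bash
python3 - <<'E'
from h import *
F=T3(.5752,.0806,.001)
manip.set_gripper(0.0,40)
goto(F,-.074,.114,.22,lin=False); manip.wait(.2)
f0=manip.get_obs()['contact_force']
goto(F,-.074,.114,.095); chk('down',f0)
for x in [-.05,-.02,.0,.01,.0145]:
    goto(F,x,.114,.095,vel=.1); chk(x,f0)
goto(F,-.03,.114,.095); goto(F,-.03,.114,.22,vel=.2)
look([.47,-.06,.30],'w19',[-.078,-.026,.026,.078]); print(F_())
p,d=cams.read_camera('side');cv2.imwrite('pics/side19.png',cv2.resize(p[100:260,200:360],None,fx=4,fy=4))
E
```

```text
down [1.  0.4 0.8]
-0.05 [ 0.8 -0.2 -0.2]
-0.02 [0.3 0.5 0.1]
0.0 [-0.2  1.   0.6]
0.01 [0.4 0.8 0.2]
0.0145 [-0.  -0.2  1.1]
rack [0.5752 0.0802] 0.0014
-0.078 291 edge z near 0.0836 far 0.0834 xmax 0.0633 y near -0.0782 far -0.0799 tab z 0.13 tab x [-0.018  0.025]
-0.026 391 edge z near 0.0834 far 0.0833 xmax 0.0599 y near -0.0267 far -0.0277 tab z 0.1299 tab x [-0.0196  0.0234]
0.026 492 edge z near 0.0835 far 0.0834 xmax 0.0579 y near 0.0245 far 0.0239 tab z 0.13 tab x [-0.0218  0.0205]
0.078 625 edge z near 0.0833 far 0.0831 xmax 0.0580 y near 0.0767 far 0.0764 tab z 0.1299 tab x [-0.0221  0.0213]
(array([ 0.1,  0.2, -0.1]), 121.33)
```

View pics/w19.png

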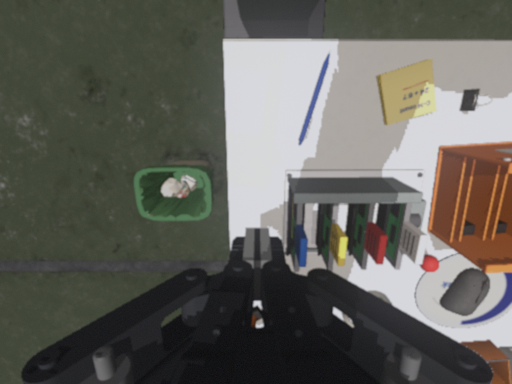

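View pics/side19.png

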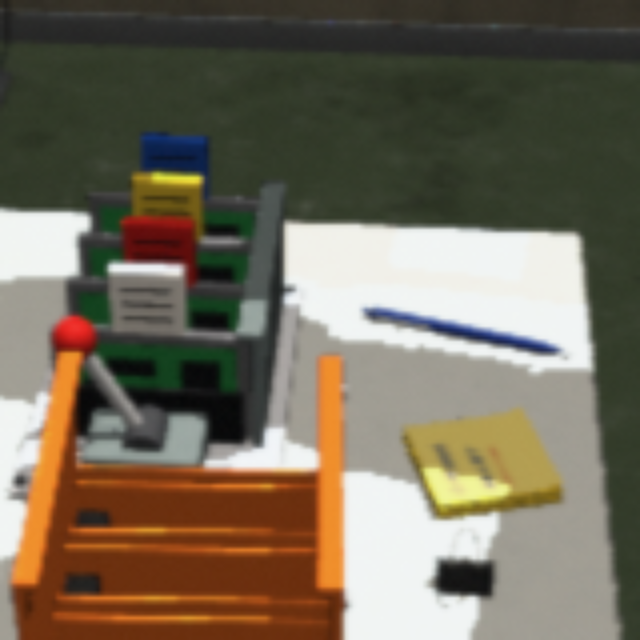

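The ball is now on the far side, at (430,263) in the wrist view. I'll compare that with the locked position, then hand in.

```bash
python3 - <<'E'
from h import *
o=manip.get_obs(); F=np.load('F.npy')
for a in (.8,1.0):
    t=a-.5; print(a,proj('wrist',(F@[.08*np.sin(t),.112,.03+.08*np.cos(t),1])[:3],o))
b=proj('wrist',(F@[.038,.112,.1,1])[:3],o);print(b)
if abs(b[1]-263)<3: manip.close_job(); print('handed in',F_())
E
```

```text
0.8 [432.61571325 255.94769881]
1.0 [427.99290956 262.48071868]
[427.95313627 262.19171154]
the job is handed in; nothing more can be done
the job is handed in; nothing more can be done
```

I unlocked the rack, put all four cards home in it, locked it again and handed the job in at about 121 s of the 210 s. No verdict is reported, so the result below rests on my own last checks.

**How it went**
- The lever was pulled fully open and seen there: ball at rack x ≈ -38 mm.
- Each card was gripped by its tab, turned level and lifted out. The only force felt during that was a few newtons, about the card's own weight.
- The cards went in as blue to slot -78, yellow to -26, red to +26 and white to +78. Each was tilted 0.3 rad, slid under the lip and straightened.
- The rack was knocked about 5 cm to the left while I was picking up the first card. I saw it in the pictures and measured the rack again before every insertion.

**Last checks**
- **Heights:** all four top edges read 83.1–83.6 mm, level to within 0.3 mm from end to end. The tab tops read 130 mm. Both fit a fully home card (84 and 129 mm).
- **Along the slots:** cards sit at about -0.6 to +3.5 mm. Blue is the highest at +3.5 mm, inside the +6.5 mm limit.
- **Across the slots:** cards are within 2 mm of the slot middle lines.
- **Lever:** the ball was seen at (430,263), where full lock predicts (428,262), so the lever is at about 1.0 rad.
- **Robot:** the gripper was clear of everything.

**What disagreed**
- After blue's first release its far end read 4–5 mm high. I pressed it down gently and it then read home. I felt no resistance until full depth, so the high reading may have been false.
- Blue needed a second try at straightening. The rotation pressed the rack's slot floor with about 18 N, so I stopped, corrected where the card sat in the gripper and finished it.
- The rack's measured y position differed by about 1 mm between wrist-camera positions, which I allowed for.

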